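# Clamp a honey jar into the stall's bench labeller

## Robot

A 6-joint arm with a two-finger parallel gripper is mounted at the origin on the work surface. World frame = base frame: x ahead of the robot, y to its left, z up, the work surface at z = 0. Lengths are in m, angles in rad, forces in N, time in s.
With the tool pointing down it reaches from about 0.35 to 0.85 m from the base axis. Payload 8.1 kg.
Tool frame: the origin (TCP) lies midway between the tips of the shut fingers; the grasp point (between the pads) lies 19 mm behind it; z points along the fingers, y is the direction in which the jaws open and shut (so a half turn about z gives the same grasp; the last joint's range is limited). The gripper opens to 93 mm and grips with 3 to 60 N. Pads are 15 mm wide; open, the fingers measure 128 mm over their backs; the gripper's body (75 mm by 188 mm) begins 65 mm behind the grasp point.
Start: joints at [1.04, 0.13, 1.488, -0, 1.523, -0.085], TCP at [0.259, 0.541, 0.219] pointing down, gripper open.
Joint ranges: [-2.96, 2.96], [-0.89, 2.26], [0.02, 2.5], [-1.34, 4.48], [0, 2.73], [-2.66, 2.66]. Speed limits (rad/s): [2.39, 2.39, 2.79, 3.14, 3.14, 3.14].

## Interface

Orientations are given as a unit quaternion [w, x, y, z].
In Python, from rig import arm, camera, camera_params gives the robot as it stands.
- The arm moves only by the tool jog_arm, never from a script. Its argument "deltas" is a list of rows, each an object of numbers: "tx", "ty", "tz": the shift along the tool's x, y, z in mm; "rx", "ry", "rz": the turn, a rotation vector about the tool's x, y, z in rad; "jaw": the opening, from -1 (shut) to 1 (fully open), so that 0 is half open. A call has 1 to 20 rows; each row shifts and turns the commanded pose from where the row before left it, along the tool's axes as they then stand; what a row does not reach is not made up. A row lasts 1/8 s, in which the tool goes at most 62.5 mm and 10.7 degrees, less where a joint would pass 70% of its speed; a pose out of reach is approached as far as the arm can. A call with a gripper value outside its range is refused whole. The fingers move at their own pace and stop on an object; the grip force is fixed at half the most. Time passes only in rows, so rows that do not move let the fingers close. It gives the time, the measured TCP pose, the force and the opening at its end, in the units of the state.
- arm.read_state(): the state, without advancing time (a new reading comes with each control period).
- camera(name): name is "scene" or "side" or "wrist"; returns the picture (420x560x3 uint8, red, green, blue); there is no depth.
- camera_params(name): a dict with "K" (3x3 intrinsics, pixels), "world_from_camera" (4x4, takes a point from camera to world coordinates). Camera axes: x right, y down, z forward; pixel columns grow to the right and rows downward; lengths in m; the calibration is good to about 2 mm. A picture is of the moment at which its call begins: read the wrist's pose just before it. camera_params takes no time and is no camera call; for the wrist camera it gives the pose at the moment of the call.
- arm.hand_in(): hands the job in, once; it reports no verdict.
The state is a dict: "time": time; "joint_positions": joint angles; "qvel": joint speeds; "joint_torque": joint torques, N m; "position": TCP position; "orientation": TCP orientation; "contact_force": force on the tool from outside, world axes, zero at the start; "moment": the same for the moment, N m; "width": opening from 0.0 (shut) to 1.0 (fully open).
Only numpy, scipy, OpenCV 4.12 (cv2) and the standard library are available. Lean on these libraries where they do the work, as an engineer would, in place of code of your own. Each camera call takes 0.05 s, during which the arm holds its last target.

## Task

Get the honey jar that lies on the wooden rest ready for its label: lift the labeller's sprung hold-down bar, turn it aside so that it stays up, and lay the jar along the two rollers, lid towards the bar's post, pushed up gently until its base bears snugly on the rubber-tipped stop. Then turn the bar back over the jar and let it down gently into its notch so that its roller holds the jar down. Do not force the bar or let it snap down, and leave the other jars and the tub alone.

Things in the scene. Friction and masses are not known exactly. Their poses are not given: they have to be found in the camera images.
- jar_mid (a point): the jar to be labelled: full, sealed, straight-sided amber glass honey jar with a metal screw lid, a cylinder 58 mm in diameter and 112 mm long, about 0.5 kg. It starts lying on its side on the low wooden rest. This point is its centre; its y axis runs along the jar from the lid towards the base (base face 56 mm from the point along +y, lid face 56 mm along -y)
- jar: the same jar, same origin and axes
- jar_rest: wooden rest, board 110 x 150 x 8 mm fixed to the table, with two strips 8 mm high that keep the jar from rolling; origin at the centre of its underside; the jar lies along its y axis, its axis 37 mm above the table
- bed_mid (a point): bench-top jar labeller (steel housing 250 x 310 x 55 mm, fixed). Two rubber-sleeved rollers (24 mm diameter, axes 44 mm apart, not turning) carry the jar in the gap between them. This point lies half-way along them on the axis of a jar laid in: 120.6 mm above the table, 22.6 mm above the roller tops. y runs along the rollers to the stop, -y to the bar's post, -x to the front, z up
- label_stop: jar stop at the +y end: bracket, a slide that the last user locked anywhere in a 30 mm range, and on it a domed rubber buffer, 20 mm wide, on the jar's axis, facing -y. The origin is on the fixed bracket and does NOT show the slide: the buffer's tip is 55 to 85 mm from bed_mid along +y, to be found by touch. It gives 1 mm per N for 5 mm, then is solid
- clamp_lift (a joint): height of the hold-down bar on its post, m: 0 right down, 0.036 top of travel. Spring and weight pull it down (8 N at the bottom, 12 N at the top, plus light damping). Over the rollers it drops into a notch of the post's collar; it turns only when lifted over 0.026; let down while aside it rests on the collar at 0.026 and stays. On a jar in the rollers it stops at about 0.008
- clamp_swing (a joint): turn of the bar about its post, rad: 0 over the rollers (bar along +y of bed_mid; stop at -0.05), growing anticlockwise seen from above as it is turned aside to the labeller's front; at 1.57 it points along -x of bed_mid; end of travel 1.9
- clamp_knob (a point): upright round black knob on top of the hold-down bar near its free end, 128 mm from the post's axis: straight-sided, 24 mm in diameter, 38 mm high. The point is on its axis, 20 mm above the bar's top (bar 20 mm wide) and 18 mm below the knob's top. Moves with the bar; 194 mm above the table when the bar is down
- clamp_post_axis (a point): a fixed point on the axis of the upright post about which the bar turns, 118 mm from bed_mid along -y, 188 mm above the table. The post, 18 mm in diameter with a 28 mm cap, ends 250 mm above the table
- clamp_post: the post with its stepped collar, origin on the post's axis at table level
- pressure_roller: rubber pressure roller under the hold-down bar, 16 mm in diameter, 60 mm long, lying along the bar; it is what presses on the jar
- stock_jar0_mid (a point): finished jar standing on the table, 58 mm in diameter, 112 mm high; its centre. Leave it alone
- stock_jar1_mid (a point): another finished jar standing on the table, same size; its centre. Leave it alone
- cheese_tub_mid (a point): round white cheese tub with a yellow lid, 116 mm in diameter, 52 mm high; its centre. Leave it alone
- jar_base (a point): centre of the jar's flat base face, 56 mm from jar_mid along +y of the jar
Things that resemble listed ones, but are neither listed nor needed, are in the scene too. Leave any pink or red look-alike of the jar alone.

How it is judged:
On the way, in this order (a step that is already met when the one before it is completed fails the run):
1. the bar has been lifted out of its notch, turned aside and rests up on the collar (value of joint clamp_swing above 1 rad and value of joint clamp_lift above 0.022 m), for 0.2 s.
2. the jar lies in both rollers, lid towards the post, its base bearing on the stop's buffer, the bar still aside (value of joint clamp_swing above 0.8 rad and z of jar_mid in the frame of bed_mid between -0.003 and 0.003 m and angle between the y axis of jar_mid and the y axis of bed_mid, either way round below 0.06 rad and contact force between jar and label_stop above 0.4 N and y of jar_base in the frame of bed_mid above 0.04 m), for 0.2 s.
At the end, for the whole second after the job is handed in: the jar lies at rest in both rollers (height within 3 mm, direction within 0.06 rad), its base, not its lid, bearing on the stop's buffer (over 0.2 N); the bar is over it (within 0.12 rad), down in its notch (lift 4 to 12 mm), its roller pressing on the jar (over 2 N) (value of joint clamp_swing below 0.12 rad and value of joint clamp_lift between 0.004 and 0.012 m and contact force between pressure_roller and jar above 2 N and contact force between jar and label_stop above 0.2 N and z of jar_mid in the frame of bed_mid between -0.003 and 0.003 m and y of jar_mid in the frame of bed_mid between -0.006 and 0.04 m and angle between the y axis of jar_mid and the y axis of bed_mid, either way round below 0.06 rad and linear speed of jar below 0.01 m/s and y of jar_base in the frame of bed_mid above 0.04 m); the robot touches nothing.
It fails at once if the jar is pushed hard against the stop (over 15 N) (contact force between jar and label_stop above 15 N).
It fails at once if the bar is rammed on the jar (over 40 N) (contact force between pressure_roller and jar above 40 N).
It fails at once if the bar, turned over the rollers, is let fall instead of being lowered (sinks faster than 0.25 m/s) (velocity of joint clamp_lift below -0.25 m/s and value of joint clamp_swing below 0.5 rad).
It fails at once if the bar is wrenched against its collar (over 90 N at the tooth, some 14 N sideways at the knob) (contact force between clamp_post and anything else above 90 N).
It fails at once if a finished jar or the cheese tub is shifted by more than 20 mm or knocked over (distance of any of stock_jar0_mid, stock_jar1_mid, cheese_tub_mid from where it was at the start of the episode above 0.02 m).
It also fails if it takes over 72 s, if anything falls off the work surface, if the arm or the gripper's body presses on something with over 40 N, if the wrist force passes 120 N, or if a joint passes its speed limit or range.

## Working session

There is one attempt and no reset: what is moved stays moved. The work goes in short steps, Python scripts to look and compute and a tool call to move; the robot and the scene stay as the last step left them, time stands still between calls to the robot, and variables do not carry over. Pictures are saved under pics/ and viewed, and the job is handed in when it is done.

Besides the shell and the picture viewer there is one more tool, called in YAML: its name, and indented under it one key for each argument. jog_arm: Moves the arm, as the interface text tells. Its arguments: {"type":"object","properties":{"deltas":{"type":"array"}},"required":["deltas"]}

```bash
mkdir -p pics; ls
python3 - <<'E'
from rig import arm,camera,camera_params
import cv2,numpy as np
print(arm.read_state())
for n in("scene","side","wrist"):
    p=camera_params(n); print(n,np.round(p["K"],1).tolist(),np.round(p["world_from_camera"],4).tolist())
    cv2.imwrite(f"pics/{n}0.png",camera(n)[:,:,::-1])
E
```

```text
pics
{'time': 0.0, 'joint_positions': array([ 1.03962635e+00,  1.31166099e-01,  1.48923331e+00, -4.82149423e-06,
        1.52301258e+00, -8.54031763e-02]), 'qvel': array([ 0.00272425, -0.002173  ,  0.00154195,  0.00031485, -0.00077514,
        0.0023355 ]), 'joint_torque': array([ 4.56569087e-04, -5.59826446e+01, -4.91768432e+01,  7.70048727e-02,
        3.50936246e-02, -1.21655262e-04]), 'position': array([0.25839017, 0.54089458, 0.21760975]), 'orientation': array([-2.73721912e-04,  2.21042410e-01,  9.75263772e-01, -8.67508931e-04]), 'contact_force': array([ 0.29834337, -0.6309612 ,  0.94136232]), 'moment': array([-0.02577644,  0.03690458,  0.0057423 ]), 'width': 1.0013896276351983}
scene [[462.4, 0.0, 283.0], [0.0, 462.4, 215.5], [0.0, 0.0, 1.0]] [[-0.277, 0.8031, -0.5275, 1.1924], [0.9608, 0.2262, -0.1602, 0.2406], [-0.0093, -0.5512, -0.8343, 1.148], [0.0, 0.0, 0.0, 1.0]]
side [[423.0, 0.0, 271.6], [0.0, 423.0, 202.9], [0.0, 0.0, 1.0]] [[0.9909, -0.0708, 0.1141, 0.3955], [-0.1341, -0.4789, 0.8676, -0.8969], [-0.0068, -0.875, -0.4841, 0.689], [0.0, 0.0, 0.0, 1.0]]
wrist [[318.5, 0.0, 285.2], [0.0, 318.5, 209.7], [0.0, 0.0, 1.0]] [[0.4307, 0.8646, 0.2587, 0.1862], [0.9025, -0.412, -0.1256, 0.5769], [-0.0021, 0.2875, -0.9578, 0.3828], [0.0, 0.0, 0.0, 1.0]]
```

View pics/scene0.png

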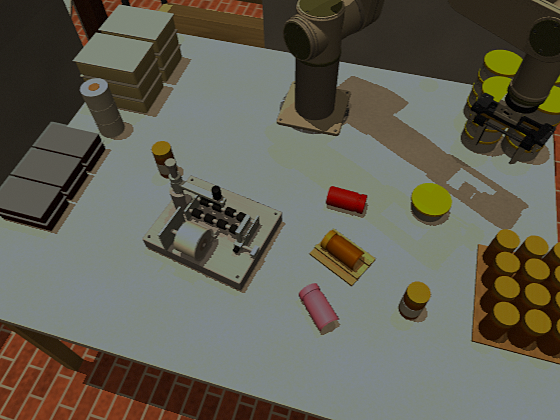

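View pics/side0.png

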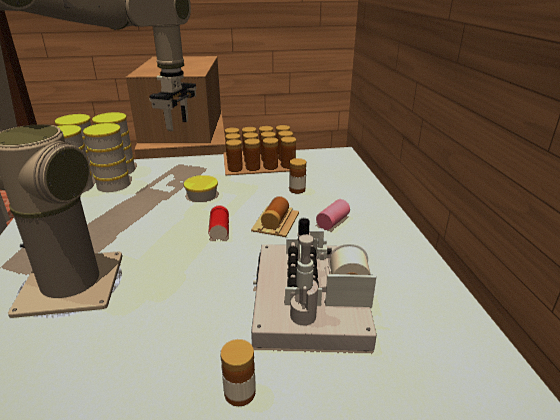

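View pics/wrist0.png

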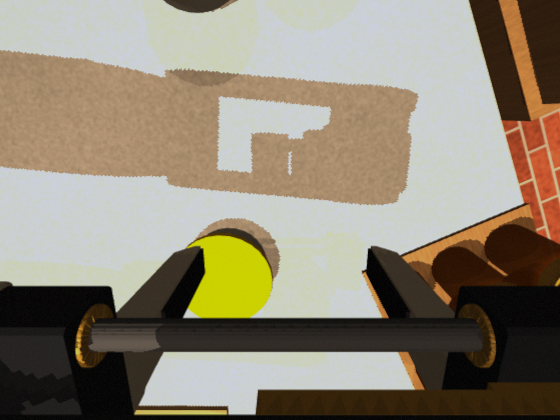

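Run:
```python
import cv2,numpy as np
s=cv2.imread("pics/scene0.png"); d=cv2.imread("pics/side0.png")
g=lambda im:np.clip(255*(im/255.)**0.6,0,255).astype('uint8')
cv2.imwrite("pics/c1.png",g(cv2.resize(s[140:300,135:295],None,fx=3.75,fy=3.75,interpolation=cv2.INTER_CUBIC)))
cv2.imwrite("pics/c2.png",g(cv2.resize(s[175:335,290:450],None,fx=3.75,fy=3.75,interpolation=cv2.INTER_CUBIC)))
cv2.imwrite("pics/c3.png",g(cv2.resize(d[180:360,180:390],None,fx=3.3,fy=3.3,interpolation=cv2.INTER_CUBIC)))
```

```text
(no output)
```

View pics/c1.png

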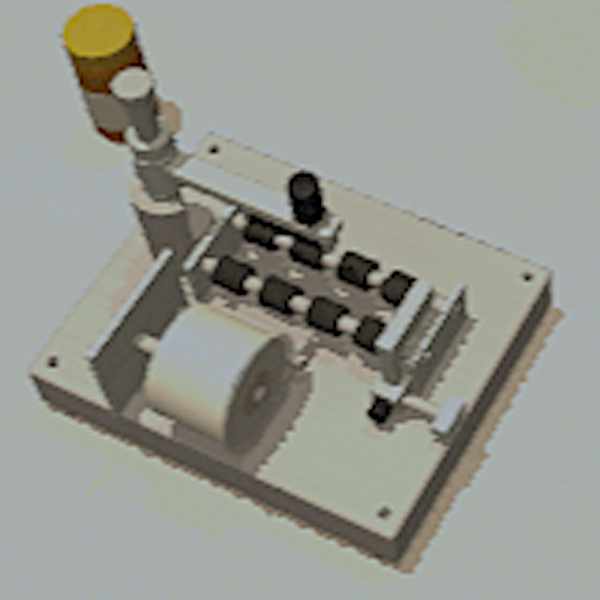

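View pics/c2.png

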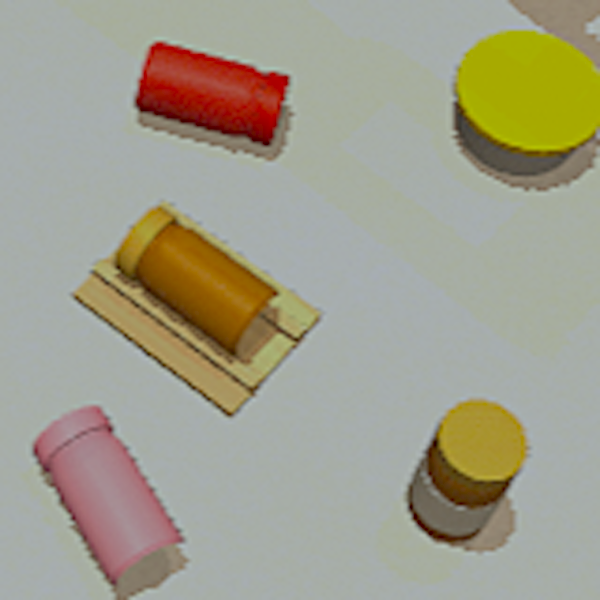

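View pics/c3.png

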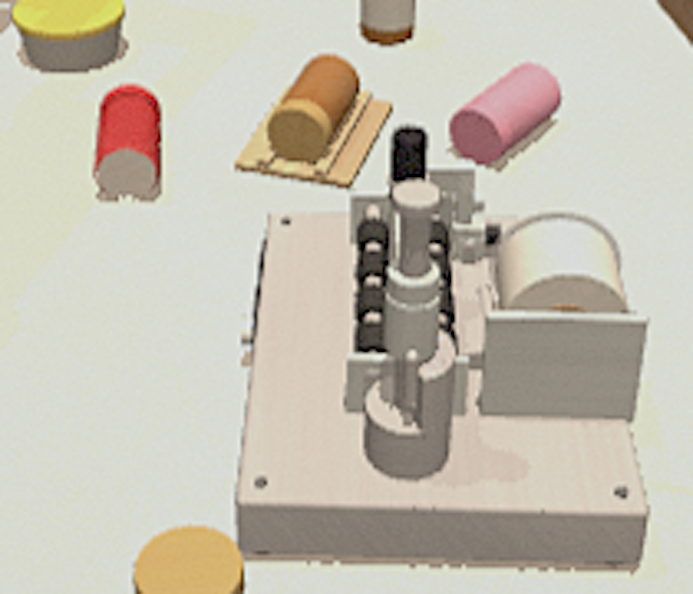

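```bash
cat > h.py <<'E'
import numpy as np
from rig import arm,camera,camera_params
def onplane(P,uv,z):
    K=np.array(P["K"]);T=np.array(P["world_from_camera"])
    d=T[:3,:3]@np.linalg.solve(K,[uv[0],uv[1],1]); o=T[:3,3]
    return o+d*(z-o[2])/d[2]
def proj(P,X):
    K=np.array(P["K"]);T=np.array(P["world_from_camera"])
    c=T[:3,:3].T@(np.array(X)-T[:3,3]); p=K@c; return p[:2]/p[2]
E
python3 - <<'E'
from h import *
np.set_printoptions(precision=4,suppress=True)
S=camera_params("scene");D=camera_params("side")
s=lambda u,v:(135+u/3.75,140+v/3.75)
s2=lambda u,v:(290+u/3.75,175+v/3.75)
d=lambda u,v:(180+u/3.3,180+v/3.3)
print("cap",onplane(S,s(132,82),.25),onplane(D,d(414,192),.25))
print("knobtop",onplane(S,s(302,182),.212),onplane(D,d(409,134),.212))
for c in [(210,137),(550,275),(400,550),(35,378)]: print("corner",onplane(S,s(*c),.055))
for c in [(268,214),(240,506),(645,513)]: print("corner side",onplane(D,d(*c),.055))
print("rest corners",[onplane(S,s2(*c),.008) for c in [(170,205),(320,315),(232,408),(75,290)]])
print("jar top edge lid/base ridge", onplane(S,s2(150,225),.06),onplane(S,s2(262,305),.06))
print("tub",onplane(S,s2(525,90),.052),"sj",onplane(S,s2(480,440),.112),onplane(S,s(98,30),.112))
print("pink",onplane(S,s2(108,500),.03),"red",onplane(S,s2(212,90),.03))
E
```

```text
cap [ 0.5458 -0.2514  0.25  ] [ 0.543  -0.2539  0.25  ]
knobtop [ 0.5684 -0.1259  0.212 ] [ 0.5665 -0.1308  0.212 ]
corner [ 0.4414 -0.2746  0.055 ]
corner [0.4953 0.025  0.055 ]
corner [ 0.7412 -0.0109  0.055 ]
corner [ 0.6844 -0.3124  0.055 ]
corner side [0.4874 0.0176 0.055 ]
corner side [ 0.4359 -0.2863  0.055 ]
corner side [ 0.6751 -0.3259  0.055 ]
rest corners [array([0.4778, 0.181 , 0.008 ]), array([0.5412, 0.3086, 0.008 ]), array([0.6329, 0.2609, 0.008 ]), array([0.5701, 0.1289, 0.008 ])]
jar top edge lid/base ridge [0.5312 0.1734 0.06  ] [0.5742 0.2646 0.06  ]
tub [0.3288 0.4245 0.052 ] sj [0.6626 0.4168 0.112 ] [ 0.4041 -0.375   0.112 ]
pink [0.7341 0.1928 0.03  ] red [0.3782 0.1909 0.03  ]
```

```bash
cat >> h.py <<'E'
from scipy.spatial.transform import Rotation as Ro
np.set_printoptions(precision=4,suppress=True)
def Rdown(yaw): # jaw (tool y) yaw, tool down
    y=np.array([np.cos(yaw),np.sin(yaw),0]);z=np.array([0,0,-1.]);x=np.cross(y,z)
    return np.c_[x,y,z]
def cur():
    s=arm.read_state();q=s["orientation"];return s,np.array(s["position"]),Ro.from_quat([q[1],q[2],q[3],q[0]]).as_matrix()
def plan(way,start=None):
    """way: list of (pos,yaw,nrows); prints rows"""
    s,p,R=cur()
    if start is not None: p,R=np.array(start[0]),Rdown(start[1])
    print("at",p,"yaw",np.arctan2(R[1,1],R[0,1]),"tilt",R[2,2],"F",s["contact_force"],"t",s["time"],"j",s["joint_positions"],"w",s["width"])
    for pos,yaw,n in way:
        y0=np.arctan2(R[1,1],R[0,1])
        Rt=Rdown(yaw); rv0=Ro.from_matrix(R.T@Rt).as_rotvec()
        p0=p.copy()
        for i in range(n):
            t=R.T@(p0+(np.array(pos)-p0)*(i+1)/n-p); rv=rv0/n
            tr=np.round(t*1000,1); rr=np.round(rv,3)
            print(dict(tx=tr[0],ty=tr[1],tz=tr[2],rx=rr[0],ry=rr[1],rz=rr[2]))
            p=p+R@(tr/1000); R=R@Ro.from_rotvec(rr).as_matrix()
E
python3 -c "
from h import *
plan([((.52,.13,.38),-.18,11)])"
```

```text
at [0.2585 0.541  0.2178] yaw 1.124961408080965 tilt -0.9999989372753694 F [ 0.0886 -0.4887 -0.2858] t 0.15 j [ 1.0396  0.131   1.4891  0.      1.523  -0.0854] w 1.0041629386618673
{'tx': np.float64(-37.6), 'ty': np.float64(-23.5), 'tz': np.float64(-14.7), 'rx': np.float64(-0.0), 'ry': np.float64(0.0), 'rz': np.float64(0.119)}
{'tx': np.float64(-40.0), 'ty': np.float64(-18.8), 'tz': np.float64(-14.7), 'rx': np.float64(-0.0), 'ry': np.float64(0.0), 'rz': np.float64(0.119)}
{'tx': np.float64(-42.1), 'ty': np.float64(-14.0), 'tz': np.float64(-14.7), 'rx': np.float64(-0.0), 'ry': np.float64(0.0), 'rz': np.float64(0.119)}
{'tx': np.float64(-43.4), 'ty': np.float64(-8.9), 'tz': np.float64(-14.8), 'rx': np.float64(-0.0), 'ry': np.float64(0.0), 'rz': np.float64(0.119)}
{'tx': np.float64(-44.1), 'ty': np.float64(-3.6), 'tz': np.float64(-14.7), 'rx': np.float64(-0.0), 'ry': np.float64(0.0), 'rz': np.float64(0.119)}
{'tx': np.float64(-44.3), 'ty': np.float64(1.6), 'tz': np.float64(-14.7), 'rx': np.float64(-0.0), 'ry': np.float64(0.0), 'rz': np.float64(0.119)}
{'tx': np.float64(-43.8), 'ty': np.float64(6.8), 'tz': np.float64(-14.7), 'rx': np.float64(-0.0), 'ry': np.float64(0.0), 'rz': np.float64(0.119)}
{'tx': np.float64(-42.6), 'ty': np.float64(12.0), 'tz': np.float64(-14.7), 'rx': np.float64(-0.0), 'ry': np.float64(0.0), 'rz': np.float64(0.119)}
{'tx': np.float64(-40.9), 'ty': np.float64(17.0), 'tz': np.float64(-14.7), 'rx': np.float64(-0.0), 'ry': np.float64(0.0), 'rz': np.float64(0.119)}
{'tx': np.float64(-38.6), 'ty': np.float64(21.7), 'tz': np.float64(-14.8), 'rx': np.float64(-0.0), 'ry': np.float64(0.0), 'rz': np.float64(0.119)}
{'tx': np.float64(-35.8), 'ty': np.float64(26.2), 'tz': np.float64(-14.7), 'rx': np.float64(-0.0), 'ry': np.float64(0.0), 'rz': np.float64(0.119)}
```

jog_arm:
  deltas:
    - {"tx": -38,"ty": -24,"tz": -15,"rz": 0.12}
    - {"tx": -40,"ty": -19,"tz": -15,"rz": 0.12}
    - {"tx": -42,"ty": -14,"tz": -15,"rz": 0.12}
    - {"tx": -43,"ty": -9,"tz": -15,"rz": 0.12}
    - {"tx": -44,"ty": -4,"tz": -15,"rz": 0.12}
    - {"tx": -44,"ty": 2,"tz": -15,"rz": 0.12}
    - {"tx": -44,"ty": 7,"tz": -15,"rz": 0.12}
    - {"tx": -43,"ty": 12,"tz": -15,"rz": 0.12}
    - {"tx": -41,"ty": 17,"tz": -15,"rz": 0.12}
    - {"tx": -39,"ty": 22,"tz": -15,"rz": 0.12}
    - {"tx": -36,"ty": 26,"tz": -15,"rz": 0.11}
    - {}
    - {}

```text
schema error: expected keys tx, ty, tz, rx, ry, rz, jaw
```

Run:
```python
from h import *
import cv2,pickle
P=camera_params("wrist");im=camera("wrist");pickle.dump(P,open("pW1.pkl","wb"))
g=lambda im:np.clip(255*(im/255.)**0.6,0,255).astype('uint8')
cv2.imwrite("pics/w1.png",g(im[:,:,::-1]))
plan([((.555,-.15,.38),-.18,7)])
```

```text
at [0.2585 0.5411 0.218 ] yaw 1.1249452641908602 tilt -0.9999994131309631 F [-0.296  -0.1435  0.3808] t 0.2 j [ 1.0396  0.1308  1.4888 -0.      1.523  -0.0854] w 1.000482841373091
{'tx': np.float64(-80.8), 'ty': np.float64(-70.8), 'tz': np.float64(-23.1), 'rx': np.float64(-0.0), 'ry': np.float64(0.0), 'rz': np.float64(0.186)}
{'tx': np.float64(-92.5), 'ty': np.float64(-54.7), 'tz': np.float64(-23.0), 'rx': np.float64(-0.0), 'ry': np.float64(0.0), 'rz': np.float64(0.186)}
{'tx': np.float64(-101.0), 'ty': np.float64(-36.6), 'tz': np.float64(-23.1), 'rx': np.float64(-0.0), 'ry': np.float64(0.0), 'rz': np.float64(0.186)}
{'tx': np.float64(-106.0), 'ty': np.float64(-17.4), 'tz': np.float64(-23.1), 'rx': np.float64(-0.0), 'ry': np.float64(0.0), 'rz': np.float64(0.186)}
{'tx': np.float64(-107.4), 'ty': np.float64(2.6), 'tz': np.float64(-23.0), 'rx': np.float64(-0.0), 'ry': np.float64(0.0), 'rz': np.float64(0.186)}
{'tx': np.float64(-105.1), 'ty': np.float64(22.4), 'tz': np.float64(-23.1), 'rx': np.float64(-0.0), 'ry': np.float64(0.0), 'rz': np.float64(0.186)}
{'tx': np.float64(-99.1), 'ty': np.float64(41.5), 'tz': np.float64(-23.1), 'rx': np.float64(-0.0), 'ry': np.float64(0.0), 'rz': np.float64(0.186)}
```

View pics/w1.png

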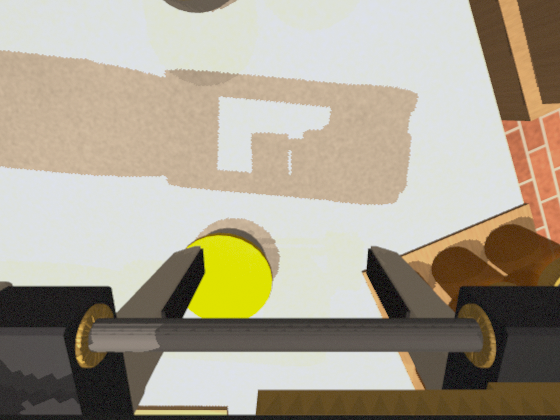

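All seven keys are needed in each row; the picture shows the unmoved start view. I'll resend the move with full rows.

jog_arm:
  deltas:
    - {"tx": -38,"ty": -24,"tz": -15,"rx": 0,"ry": 0,"rz": 0.12,"jaw": 1}
    - {"tx": -40,"ty": -19,"tz": -15,"rx": 0,"ry": 0,"rz": 0.12,"jaw": 1}
    - {"tx": -42,"ty": -14,"tz": -15,"rx": 0,"ry": 0,"rz": 0.12,"jaw": 1}
    - {"tx": -43,"ty": -9,"tz": -15,"rx": 0,"ry": 0,"rz": 0.12,"jaw": 1}
    - {"tx": -44,"ty": -4,"tz": -15,"rx": 0,"ry": 0,"rz": 0.12,"jaw": 1}
    - {"tx": -44,"ty": 2,"tz": -15,"rx": 0,"ry": 0,"rz": 0.12,"jaw": 1}
    - {"tx": -44,"ty": 7,"tz": -15,"rx": 0,"ry": 0,"rz": 0.12,"jaw": 1}
    - {"tx": -43,"ty": 12,"tz": -15,"rx": 0,"ry": 0,"rz": 0.12,"jaw": 1}
    - {"tx": -41,"ty": 17,"tz": -15,"rx": 0,"ry": 0,"rz": 0.12,"jaw": 1}
    - {"tx": -39,"ty": 22,"tz": -15,"rx": 0,"ry": 0,"rz": 0.12,"jaw": 1}
    - {"tx": -36,"ty": 26,"tz": -15,"rx": 0,"ry": 0,"rz": 0.11,"jaw": 1}
    - {"tx": 0,"ty": 0,"tz": 0,"rx": 0,"ry": 0,"rz": 0,"jaw": 1}
    - {"tx": 0,"ty": 0,"tz": 0,"rx": 0,"ry": 0,"rz": 0,"jaw": 1}

```text
time: 1.82
position: [0.5178, 0.1277, 0.3832]
orientation: [-0.0, 0.769, 0.639, -0.0]
contact_force: [-0.2, 0.4, -0.5]
width: 0.998
```

Run:
```python
from h import *
import cv2,pickle
P=camera_params("wrist");im=camera("wrist");pickle.dump(P,open("pW1.pkl","wb"))
g=lambda im:np.clip(255*(im/255.)**0.6,0,255).astype('uint8')
cv2.imwrite("pics/w2.png",g(im[:,:,::-1]))
plan([((.555,-.15,.38),-.18,6)])
```

```text
at [0.5175 0.1282 0.383 ] yaw -0.18345744465892688 tilt -0.9999994003998461 F [ 0.2462 -0.7266 -0.1054] t 1.875 j [ 0.1464 -0.0565  1.3834  0.0004  1.8157  0.3299] w 0.9981212967660033
{'tx': np.float64(-44.4), 'ty': np.float64(14.6), 'tz': np.float64(0.5), 'rx': np.float64(-0.0), 'ry': np.float64(-0.0), 'rz': np.float64(-0.001)}
{'tx': np.float64(-44.5), 'ty': np.float64(14.6), 'tz': np.float64(0.5), 'rx': np.float64(-0.0), 'ry': np.float64(-0.0), 'rz': np.float64(-0.001)}
{'tx': np.float64(-44.5), 'ty': np.float64(14.5), 'tz': np.float64(0.5), 'rx': np.float64(-0.0), 'ry': np.float64(-0.0), 'rz': np.float64(-0.001)}
{'tx': np.float64(-44.5), 'ty': np.float64(14.4), 'tz': np.float64(0.4), 'rx': np.float64(-0.0), 'ry': np.float64(-0.0), 'rz': np.float64(-0.001)}
{'tx': np.float64(-44.5), 'ty': np.float64(14.5), 'tz': np.float64(0.5), 'rx': np.float64(-0.0), 'ry': np.float64(-0.0), 'rz': np.float64(-0.001)}
{'tx': np.float64(-44.5), 'ty': np.float64(14.4), 'tz': np.float64(0.5), 'rx': np.float64(-0.0), 'ry': np.float64(-0.0), 'rz': np.float64(-0.001)}
```

View pics/w2.png

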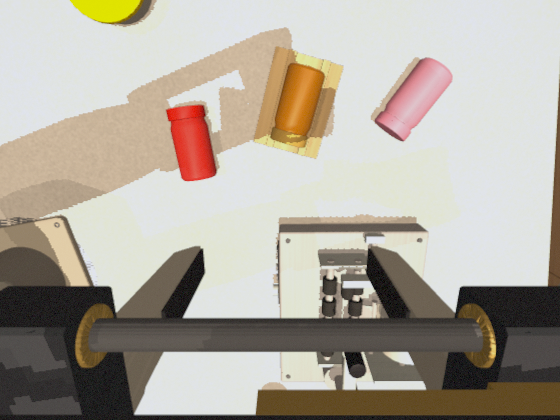

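Run:
```python
import cv2
im=cv2.imread("pics/w2.png")
cv2.imwrite("pics/w2c.png",cv2.resize(im[35:170,235:365],None,fx=4.4,fy=4.4,interpolation=cv2.INTER_CUBIC))
```

jog_arm:
  deltas:
    - {"tx": -45,"ty": 15,"tz": 0,"rx": 0,"ry": 0,"rz": 0,"jaw": 1}
    - {"tx": -45,"ty": 15,"tz": 0,"rx": 0,"ry": 0,"rz": 0,"jaw": 1}
    - {"tx": -45,"ty": 14,"tz": 0,"rx": 0,"ry": 0,"rz": 0,"jaw": 1}
    - {"tx": -45,"ty": 14,"tz": 0,"rx": 0,"ry": 0,"rz": 0,"jaw": 1}
    - {"tx": -45,"ty": 14,"tz": 0,"rx": 0,"ry": 0,"rz": 0,"jaw": 1}
    - {"tx": -45,"ty": 14,"tz": 0,"rx": 0,"ry": 0,"rz": 0,"jaw": 1}
    - {"tx": 0,"ty": 0,"tz": 0,"rx": 0,"ry": 0,"rz": 0,"jaw": 1}
    - {"tx": 0,"ty": 0,"tz": 0,"rx": 0,"ry": 0,"rz": 0,"jaw": 1}

```text
time: 2.88
position: [0.5528, -0.1523, 0.3833]
orientation: [-0.001, 0.769, 0.639, 0.0]
contact_force: [-0.7, 0.1, 0.0]
width: 1.001
```

Run:
```python
from h import *
import cv2,pickle
P=camera_params("wrist");im=camera("wrist");pickle.dump(P,open("pW3.pkl","wb"))
g=lambda im:np.clip(255*(im/255.)**0.6,0,255).astype('uint8')
cv2.imwrite("pics/w3.png",g(im[:,:,::-1]))
plan([])
```

```text
at [ 0.5529 -0.152   0.3835] yaw -0.18293348345072513 tilt -0.9999998108651463 F [ 1.1446 -0.0501  0.1534] t 2.925 j [-0.358   0.0527  1.2734  0.0005  1.8159 -0.1749] w 0.9998411115658437
```

View pics/w3.png

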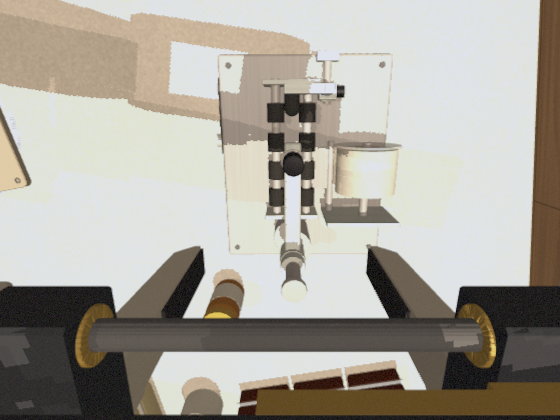

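View pics/w2c.png

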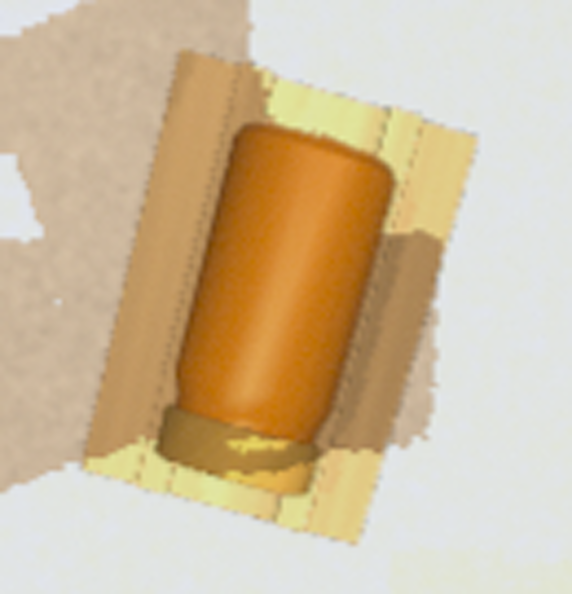

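Run:
```python
import cv2
im=cv2.imread("pics/w3.png")
cv2.imwrite("pics/w3c.png",cv2.resize(im[40:190,210:410],None,fx=4,fy=4,interpolation=cv2.INTER_CUBIC))
cv2.imwrite("pics/w3d.png",cv2.resize(im[180:310,210:400],None,fx=4,fy=4,interpolation=cv2.INTER_CUBIC))
```

```text
(no output)
```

View pics/w3c.png

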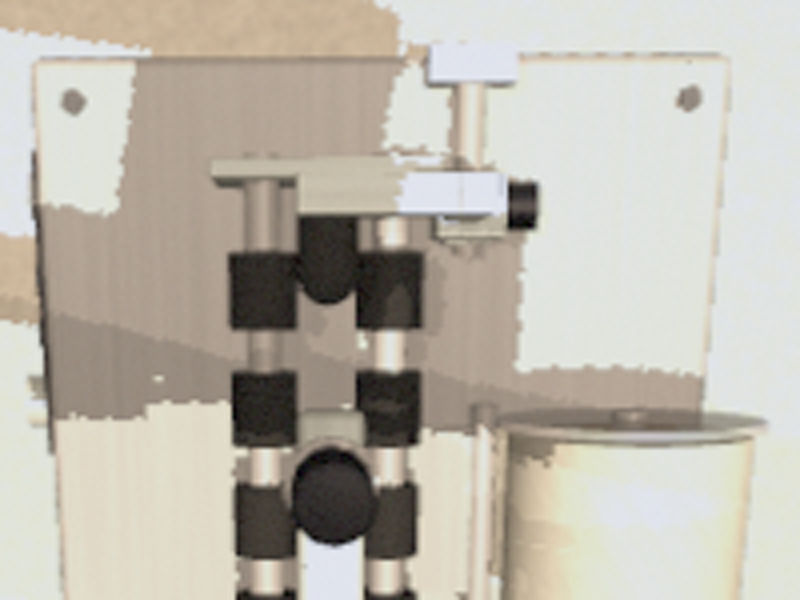

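View pics/w3d.png

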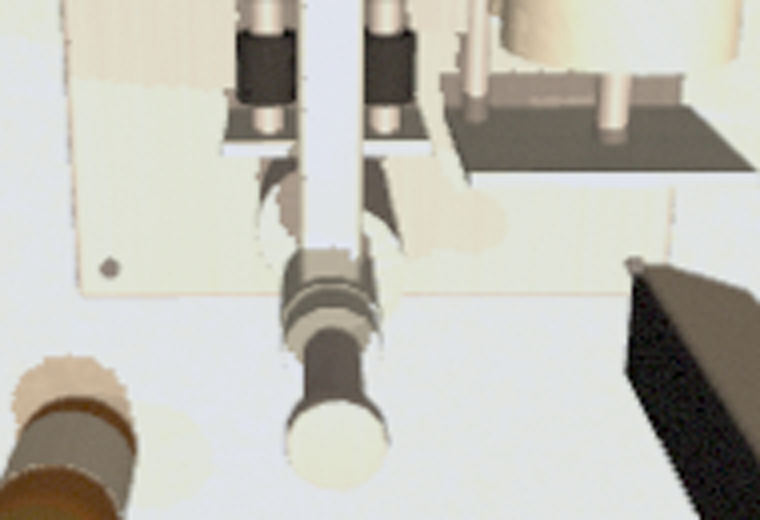

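Run:
```python
from h import *
import pickle
W3=pickle.load(open("pW3.pkl","rb"));W1=pickle.load(open("pW1.pkl","rb"))
c=lambda u,v:(210+u/4,40+v/4); d=lambda u,v:(210+u/4,180+v/4)
kn=onplane(W3,c(334,497),.212);cap=onplane(W3,d(337,445),.25)
print("knob",kn,"cap",cap,np.linalg.norm((kn-cap)[:2]),"psi",-np.arctan2(*(kn-cap)[:2]))
A=onplane(W3,c(36,62),.055);B=onplane(W3,c(729,58),.055);C=onplane(W3,d(82,296),.055)
print(A,B,C,"psi",-np.arctan2(*(A-C)[:2]),np.arctan2((B-A)[1],(B-A)[0]),np.linalg.norm(A-B),np.linalg.norm(A-C))
psi=-.18
x=np.array([np.cos(psi),np.sin(psi)]);y=np.array([-np.sin(psi),np.cos(psi)])
bed=cap[:2]+.118*y; print("bed",bed)
bf=lambda P:np.array([(P[:2]-bed)@x,(P[:2]-bed)@y])
for n,p,z in [("buf",c(327,303),.1206),("r1",c(262,290),.098),("r2",c(390,290),.098),("knob",c(334,497),.212),("stopbar near edge",c(350,213),.14),("endplate bottom",d(328,150),.12),("spool flange r",c(768,425),.11),("spool flange l",c(490,425),.11)]:
    print(n,bf(onplane(W3,p,z)))
w=lambda u,v:(235+u/4.4,35+v/4.4)
R=[onplane(W1,w(*q),.008) for q in [(182,50),(477,135),(355,545),(83,468)]]
print("rest",np.array(R),"ctr",np.mean(R,0), "dir",np.arctan2(*((R[0]-R[3])+(R[1]-R[2]))[:2]))
# jar: base end edge and lid end, at axis height silhouettes sides
for n,p,z in [("base l",(238,130),.037),("base r",(395,170),.037),("lid l",(160,450),.037),("lid r",(308,492),.037)]: print(n,onplane(W1,w(*p),z))
```

```text
knob [ 0.5668 -0.1238  0.212 ] cap [ 0.5442 -0.2508  0.25  ] 0.12900018191780382 psi -0.17655720280174075
[0.4899 0.0228 0.055 ] [ 0.7306 -0.0205  0.055 ] [ 0.4354 -0.2778  0.055 ] psi -0.17917728772508387 -0.17791053296942264 0.24455796999013465 0.30547577883564353
bed [ 0.5653 -0.1347]
buf [-0.0007  0.0598]
r1 [-0.0223  0.064 ]
r2 [0.021  0.0638]
knob [-0.0004  0.011 ]
stopbar near edge [0.0058 0.0859]
endplate bottom [ 0.0001 -0.0783]
spool flange r [0.1491 0.0196]
spool flange l [0.0549 0.0199]
rest [[0.5371 0.308  0.008 ]
 [0.6347 0.2621 0.008 ]
 [0.5696 0.127  0.008 ]
 [0.473  0.1744 0.008 ]] ctr [0.5536 0.2179 0.008 ] dir 0.44792335383417425
base l [0.5507 0.2754 0.037 ]
base r [0.6006 0.2535 0.037 ]
lid l [0.5045 0.1774 0.037 ]
lid r [0.554  0.1532 0.037 ]
```

jog_arm:
  deltas:
    - {"tx": 10,"ty": 3,"tz": 35,"rx": 0,"ry": 0,"rz": 0,"jaw": 0}
    - {"tx": 10,"ty": 3,"tz": 35,"rx": 0,"ry": 0,"rz": 0,"jaw": 0}
    - {"tx": 10,"ty": 2,"tz": 35,"rx": 0,"ry": 0,"rz": -0.005,"jaw": 0}
    - {"tx": 0,"ty": 0,"tz": 30,"rx": 0,"ry": 0,"rz": 0,"jaw": 0}
    - {"tx": 0,"ty": 0,"tz": 0,"rx": 0,"ry": 0,"rz": 0,"jaw": 0}
    - {"tx": 0,"ty": 0,"tz": 0,"rx": 0,"ry": 0,"rz": 0,"jaw": 0}

```text
time: 3.68
position: [0.5668, -0.125, 0.2504]
orientation: [0.001, 0.767, 0.641, 0.001]
contact_force: [-0.3, 0.9, 1.5]
width: 0.501
```

Run:
```python
from h import *
import cv2,pickle
W3=pickle.load(open("pW3.pkl","rb"));S=camera_params("scene")
# spool hub triangulation
def ray(P,uv):
    K=np.array(P["K"]);T=np.array(P["world_from_camera"]);d=T[:3,:3]@np.linalg.solve(K,[*uv,1]);return T[:3,3],d/np.linalg.norm(d)
o1,d1=ray(W3,(210+628/4,40+415/4));o2,d2=ray(S,(135+262/3.75,140+392/3.75))
t=np.linalg.lstsq(np.c_[d1,-d2],o2-o1,rcond=None)[0];p=o1+d1*t[0];q=o2+d2*t[1]
x=np.array([np.cos(-.178),np.sin(-.178)]);y=np.array([-x[1],x[0]]);m=(p+q)/2
print(p,q,"bed",(m[:2]-[.565,-.1347])@x,(m[:2]-[.565,-.1347])@y,m[2])
P=camera_params("wrist");im=camera("wrist")
g=lambda im:np.clip(255*(im/255.)**0.6,0,255).astype('uint8')
cv2.imwrite("pics/w4.png",g(im[:,:,::-1]))
print("knobtop px",proj(P,[.5665,-.1245,.212]))
plan([((.5665,-.1245,.18),-.178,2)])
```

```text
[ 0.6718 -0.1316  0.0988] [ 0.6721 -0.1324  0.099 ] bed 0.10476276105507161 0.02161479121800998 0.09892045164536689
knobtop px [284.6406 237.4039]
at [ 0.5672 -0.1254  0.2509] yaw -0.1791457383601698 tilt -0.9999953827039475 F [ 0.148  -0.0877 -0.4578] t 3.725 j [-0.3058  0.0641  1.5003 -0.      1.5741 -0.1267] w 0.5055574479342436
{'tx': np.float64(0.4), 'ty': np.float64(-0.5), 'tz': np.float64(35.5), 'rx': np.float64(0.002), 'ry': np.float64(0.0), 'rz': np.float64(-0.001)}
{'tx': np.float64(0.4), 'ty': np.float64(-0.4), 'tz': np.float64(35.4), 'rx': np.float64(0.002), 'ry': np.float64(0.0), 'rz': np.float64(-0.001)}
```

View pics/w4.png

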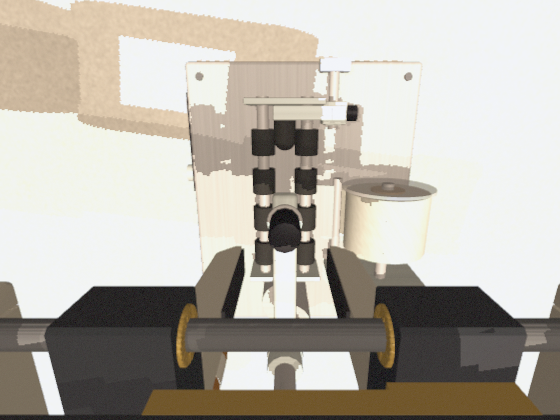

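jog_arm:
  deltas:
    - {"tx": 0,"ty": 0,"tz": 20,"rx": 0,"ry": 0,"rz": 0,"jaw": 0}
    - {"tx": 0,"ty": -1,"tz": 20,"rx": 0,"ry": 0,"rz": 0,"jaw": 0}
    - {"tx": 0,"ty": 0,"tz": 20,"rx": 0,"ry": 0,"rz": 0,"jaw": 0}
    - {"tx": 0,"ty": 0,"tz": 10,"rx": 0,"ry": 0,"rz": 0,"jaw": 0}
    - {"tx": 0,"ty": 0,"tz": 0,"rx": 0,"ry": 0,"rz": 0,"jaw": -0.2}
    - {"tx": 0,"ty": 0,"tz": 0,"rx": 0,"ry": 0,"rz": 0,"jaw": -0.4}
    - {"tx": 0,"ty": 0,"tz": 0,"rx": 0,"ry": 0,"rz": 0,"jaw": -0.5}

```text
time: 4.6
position: [0.5659, -0.1257, 0.1797]
orientation: [0.001, 0.768, 0.641, 0.0]
contact_force: [1.1, -0.3, 0.3]
width: 0.263
```

jog_arm:
  deltas:
    - {"tx": 0,"ty": 0,"tz": 0,"rx": 0,"ry": 0,"rz": 0,"jaw": -1}
    - {"tx": 0,"ty": 0,"tz": 0,"rx": 0,"ry": 0,"rz": 0,"jaw": -1}
    - {"tx": 0,"ty": 0,"tz": 0,"rx": 0,"ry": 0,"rz": 0,"jaw": -1}
    - {"tx": 0,"ty": 0,"tz": -3,"rx": 0,"ry": 0,"rz": 0,"jaw": -1}
    - {"tx": 0,"ty": 0,"tz": -3,"rx": 0,"ry": 0,"rz": 0,"jaw": -1}
    - {"tx": 0,"ty": 0,"tz": -3,"rx": 0,"ry": 0,"rz": 0,"jaw": -1}

```text
time: 5.35
position: [0.5646, -0.1255, 0.1865]
orientation: [-0.001, 0.768, 0.641, -0.001]
contact_force: [0.4, -1.9, -8.7]
width: 0.252
```

jog_arm:
  deltas:
    - {"tx": 0,"ty": 0,"tz": -5,"rx": 0,"ry": 0,"rz": 0,"jaw": -1}
    - {"tx": 0,"ty": 0,"tz": -5,"rx": 0,"ry": 0,"rz": 0,"jaw": -1}
    - {"tx": 0,"ty": 0,"tz": -5,"rx": 0,"ry": 0,"rz": 0,"jaw": -1}
    - {"tx": 0,"ty": 0,"tz": -5,"rx": 0,"ry": 0,"rz": 0,"jaw": -1}
    - {"tx": 0,"ty": 0,"tz": -4,"rx": 0,"ry": 0,"rz": 0,"jaw": -1}
    - {"tx": 0,"ty": 0,"tz": 0,"rx": 0,"ry": 0,"rz": 0,"jaw": -1}

```text
time: 6.1
position: [0.5653, -0.1256, 0.212]
orientation: [0.0, 0.768, 0.641, 0.0]
contact_force: [1.5, -3.6, -11.1]
width: 0.25
```

Run:
```python
from h import *
s,p,R=cur(); yaw=np.arctan2(R[1,1],R[0,1]); print(p,yaw,s["contact_force"],s["moment"])
# arc rows about post
post=np.array([.5437,-.2510])
n=15
r=p[:2]-post; print("rad",np.linalg.norm(r),np.arctan2(-r[0],r[1]))
tot=1.5
from math import *
k0=p[:2].copy();
for i in range(n):
    a=tot/n
    c,s_=cos(a),sin(a); r2=np.array([c*r[0]-s_*r[1],s_*r[0]+c*r[1]])
    d=np.r_[r2-r,0]; t=R.T@d*1000; print(t.round(2),-a); R=R@Ro.from_rotvec([0,0,-a]).as_matrix(); r=r2
```

```text
[ 0.5653 -0.1256  0.212 ] -0.18007994133765054 [  1.4608  -3.5873 -11.1143] [-0.6596 -0.1027  0.1258]
rad 0.1272129072787585 -0.17099773440620783
[ -0.75 -12.69  -0.  ] -0.1
[ -0.75 -12.69  -0.  ] -0.1
[ -0.75 -12.69  -0.  ] -0.1
[ -0.75 -12.69  -0.  ] -0.1
[ -0.75 -12.69  -0.  ] -0.1
[ -0.75 -12.69  -0.  ] -0.1
[ -0.75 -12.69  -0.  ] -0.1
[ -0.75 -12.69  -0.  ] -0.1
[ -0.75 -12.69  -0.  ] -0.1
[ -0.75 -12.69  -0.  ] -0.1
[ -0.75 -12.69   0.  ] -0.1
[ -0.75 -12.69   0.  ] -0.1
[ -0.75 -12.69   0.  ] -0.1
[ -0.75 -12.69   0.  ] -0.1
[ -0.75 -12.69   0.  ] -0.1
```

jog_arm:
  deltas:
    - {"tx": -0.3,"ty": -6.4,"tz": 0,"rx": 0,"ry": 0,"rz": -0.05,"jaw": -1}
    - {"tx": -0.7,"ty": -12.8,"tz": 0,"rx": 0,"ry": 0,"rz": -0.1,"jaw": -1}
    - {"tx": -0.7,"ty": -12.8,"tz": 0,"rx": 0,"ry": 0,"rz": -0.1,"jaw": -1}

```text
time: 6.48
position: [0.533, -0.1241, 0.2114]
orientation: [0.0, 0.681, 0.733, -0.0]
contact_force: [1.1, -5.8, -10.9]
width: 0.248
```

jog_arm:
  deltas:
    - {"tx": -1.2,"ty": -12.8,"tz": 0,"rx": 0,"ry": 0,"rz": -0.1,"jaw": -1}
    - {"tx": -1,"ty": -12.8,"tz": 0,"rx": 0,"ry": 0,"rz": -0.1,"jaw": -1}
    - {"tx": -0.7,"ty": -12.8,"tz": 0,"rx": 0,"ry": 0,"rz": -0.1,"jaw": -1}
    - {"tx": -0.7,"ty": -12.8,"tz": 0,"rx": 0,"ry": 0,"rz": -0.1,"jaw": -1}
    - {"tx": -0.7,"ty": -12.8,"tz": 0,"rx": 0,"ry": 0,"rz": -0.1,"jaw": -1}
    - {"tx": -0.7,"ty": -12.8,"tz": 0,"rx": 0,"ry": 0,"rz": -0.1,"jaw": -1}

```text
time: 7.22
position: [0.4626, -0.1521, 0.2116]
orientation: [0.0, 0.434, 0.901, 0.0]
contact_force: [2.0, -2.9, -11.1]
width: 0.251
```

jog_arm:
  deltas:
    - {"tx": -0.7,"ty": -12.8,"tz": 0,"rx": 0,"ry": 0,"rz": -0.1,"jaw": -1}
    - {"tx": -0.7,"ty": -12.8,"tz": 0,"rx": 0,"ry": 0,"rz": -0.1,"jaw": -1}
    - {"tx": -0.7,"ty": -12.8,"tz": 0,"rx": 0,"ry": 0,"rz": -0.1,"jaw": -1}
    - {"tx": -0.7,"ty": -12.8,"tz": 0,"rx": 0,"ry": 0,"rz": -0.1,"jaw": -1}
    - {"tx": -0.7,"ty": -12.8,"tz": 0,"rx": 0,"ry": 0,"rz": -0.1,"jaw": -1}
    - {"tx": -0.7,"ty": -12.8,"tz": 0,"rx": 0,"ry": 0,"rz": -0.1,"jaw": -1}
    - {"tx": 0,"ty": 0,"tz": 0,"rx": 0,"ry": 0,"rz": 0,"jaw": -1}
    - {"tx": 0,"ty": 0,"tz": 2,"rx": 0,"ry": 0,"rz": 0,"jaw": -1}
    - {"tx": 0,"ty": 0,"tz": 2,"rx": 0,"ry": 0,"rz": 0,"jaw": -1}
    - {"tx": 0,"ty": 0,"tz": 2,"rx": 0,"ry": 0,"rz": 0,"jaw": -1}
    - {"tx": 0,"ty": 0,"tz": 1,"rx": 0,"ry": 0,"rz": 0,"jaw": -1}
    - {"tx": 0,"ty": 0,"tz": 0,"rx": 0,"ry": 0,"rz": 0,"jaw": -1}

```text
time: 8.72
position: [0.4203, -0.2152, 0.2052]
orientation: [0.0, 0.15, 0.989, -0.0]
contact_force: [-4.3, 2.8, -3.5]
width: 0.25
```

Run:
```python
from h import *
plan([])
s,p,R=cur(); r=p[:2]-[.5437,-.251]; print(np.linalg.norm(r),"swing",np.arctan2(r[1],r[0])-np.pi/2+.178)
```

```text
at [ 0.4203 -0.2152  0.2052] yaw 1.2699639164143326 tilt -0.9999999947742523 F [-4.2992  2.7875 -3.5392] t 8.725 j [-0.5819 -0.2161  1.8492 -0.      1.5084 -1.8518] w 0.2504935474578159
0.1285118187059452 swing 1.4665100733443124
```

jog_arm:
  deltas:
    - {"tx": 0,"ty": 0,"tz": 1,"rx": 0,"ry": 0,"rz": 0,"jaw": -0.4}
    - {"tx": 0,"ty": 0,"tz": 0,"rx": 0,"ry": 0,"rz": 0,"jaw": 0}
    - {"tx": 0,"ty": 0,"tz": 0,"rx": 0,"ry": 0,"rz": 0,"jaw": 0}
    - {"tx": 0,"ty": 0,"tz": -20,"rx": 0,"ry": 0,"rz": 0,"jaw": 0}
    - {"tx": 0,"ty": 0,"tz": -30,"rx": 0,"ry": 0,"rz": 0,"jaw": 0}
    - {"tx": 0,"ty": 0,"tz": -30,"rx": 0,"ry": 0,"rz": 0,"jaw": 0.5}
    - {"tx": 0,"ty": 0,"tz": 0,"rx": 0,"ry": 0,"rz": 0,"jaw": 1}

```text
time: 9.6
position: [0.4217, -0.2162, 0.2867]
orientation: [0.003, 0.15, 0.989, -0.001]
contact_force: [0.5, 0.1, 0.7]
width: 0.669
```

Run:
```python
from h import *
import cv2
g=lambda im:np.clip(255*(im/255.)**0.6,0,255).astype('uint8')
im=g(camera("side")[:,:,::-1])[170:360,180:400]
cv2.imwrite("pics/s5.png",cv2.resize(im,None,fx=3,fy=3))
plan([((.5525,.2149,.24),-.445,12),((.5525,.2149,.022),-.445,6)])
```

```text
at [ 0.421  -0.2158  0.2847] yaw 1.2699649625111737 tilt -0.9999958885501965 F [-0.6021  0.2926 -0.2595] t 9.65 j [-0.582  -0.2391  1.7251  0.      1.6527 -1.852 ] w 0.7109965286578686
{'tx': np.float64(0.2), 'ty': np.float64(37.5), 'tz': np.float64(3.7), 'rx': np.float64(0.0), 'ry': np.float64(0.0), 'rz': np.float64(0.143)}
{'tx': np.float64(5.5), 'ty': np.float64(37.1), 'tz': np.float64(3.7), 'rx': np.float64(0.0), 'ry': np.float64(0.0), 'rz': np.float64(0.143)}
{'tx': np.float64(10.8), 'ty': np.float64(36.0), 'tz': np.float64(3.7), 'rx': np.float64(0.0), 'ry': np.float64(0.0), 'rz': np.float64(0.143)}
{'tx': np.float64(15.7), 'ty': np.float64(34.0), 'tz': np.float64(3.7), 'rx': np.float64(0.0), 'ry': np.float64(0.0), 'rz': np.float64(0.143)}
{'tx': np.float64(20.5), 'ty': np.float64(31.5), 'tz': np.float64(3.7), 'rx': np.float64(0.0), 'ry': np.float64(0.0), 'rz': np.float64(0.143)}
{'tx': np.float64(24.8), 'ty': np.float64(28.2), 'tz': np.float64(3.7), 'rx': np.float64(0.0), 'ry': np.float64(0.0), 'rz': np.float64(0.143)}
{'tx': np.float64(28.5), 'ty': np.float64(24.4), 'tz': np.f
[... 949 characters left out ...]
.float64(0.0), 'ty': np.float64(-0.1), 'tz': np.float64(36.4), 'rx': np.float64(0.0), 'ry': np.float64(0.0), 'rz': np.float64(-0.0)}
{'tx': np.float64(0.0), 'ty': np.float64(-0.1), 'tz': np.float64(36.3), 'rx': np.float64(0.0), 'ry': np.float64(0.0), 'rz': np.float64(-0.0)}
{'tx': np.float64(0.0), 'ty': np.float64(-0.1), 'tz': np.float64(36.3), 'rx': np.float64(0.0), 'ry': np.float64(0.0), 'rz': np.float64(-0.0)}
{'tx': np.float64(0.0), 'ty': np.float64(-0.2), 'tz': np.float64(36.3), 'rx': np.float64(0.0), 'ry': np.float64(0.0), 'rz': np.float64(-0.0)}
{'tx': np.float64(0.1), 'ty': np.float64(-0.1), 'tz': np.float64(36.4), 'rx': np.float64(0.0), 'ry': np.float64(0.0), 'rz': np.float64(-0.0)}
```

View pics/s5.png

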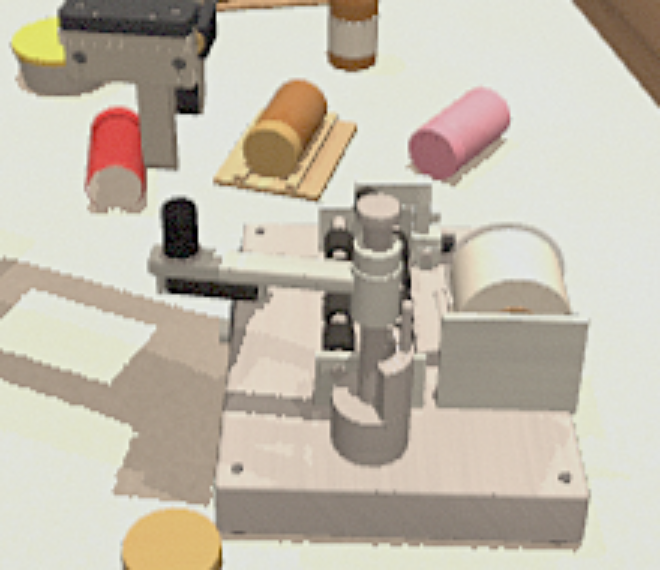

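The picture shows the bar aside to the front and staying up (knob at crop (180,225)). Next I go to the amber jar. In the scene view the candidates are red (347,199), amber on the rest (343,250) and pink (319,307). Only the amber one lies on the wooden rest, and the w2c crop confirmed it.

jog_arm:
  deltas:
    - {"tx": 0,"ty": 38,"tz": 4,"rx": 0,"ry": 0,"rz": 0.143,"jaw": 1}
    - {"tx": 5,"ty": 37,"tz": 4,"rx": 0,"ry": 0,"rz": 0.143,"jaw": 1}
    - {"tx": 11,"ty": 36,"tz": 4,"rx": 0,"ry": 0,"rz": 0.143,"jaw": 1}
    - {"tx": 16,"ty": 34,"tz": 4,"rx": 0,"ry": 0,"rz": 0.143,"jaw": 1}
    - {"tx": 20,"ty": 31,"tz": 4,"rx": 0,"ry": 0,"rz": 0.143,"jaw": 1}
    - {"tx": 25,"ty": 28,"tz": 4,"rx": 0,"ry": 0,"rz": 0.143,"jaw": 1}
    - {"tx": 28,"ty": 24,"tz": 4,"rx": 0,"ry": 0,"rz": 0.143,"jaw": 1}
    - {"tx": 32,"ty": 20,"tz": 4,"rx": 0,"ry": 0,"rz": 0.143,"jaw": 1}
    - {"tx": 34,"ty": 15,"tz": 4,"rx": 0,"ry": 0,"rz": 0.143,"jaw": 1}
    - {"tx": 36,"ty": 10,"tz": 4,"rx": 0,"ry": 0,"rz": 0.143,"jaw": 1}
    - {"tx": 37,"ty": 5,"tz": 4,"rx": 0,"ry": 0,"rz": 0.143,"jaw": 1}
    - {"tx": 38,"ty": 0,"tz": 4,"rx": 0,"ry": 0,"rz": 0.143,"jaw": 1}
    - {"tx": 0,"ty": 0,"tz": 35,"rx": 0,"ry": 0,"rz": 0,"jaw": 1}
    - {"tx": 0,"ty": 0,"tz": 35,"rx": 0,"ry": 0,"rz": 0,"jaw": 1}
    - {"tx": 0,"ty": 0,"tz": 20,"rx": 0,"ry": 0,"rz": 0,"jaw": 1}
    - {"tx": 0,"ty": 0,"tz": 0,"rx": 0,"ry": 0,"rz": 0,"jaw": 1}
    - {"tx": 0,"ty": 0,"tz": 0,"rx": 0,"ry": 0,"rz": 0,"jaw": 1}

```text
time: 11.78
position: [0.5517, 0.2148, 0.147]
orientation: [0.0, 0.846, 0.533, 0.001]
contact_force: [0.5, 0.0, 1.5]
width: 0.996
```

Run:
```python
from h import *
import cv2
P=camera_params("wrist")
g=lambda im:np.clip(255*(im/255.)**0.6,0,255).astype('uint8')
cv2.imwrite("pics/w6.png",g(camera("wrist")[:,:,::-1]))
c=np.array([.5525,.2149]);y=np.array([np.sin(.445),np.cos(.445)]);x=np.array([y[1],-y[0]])
for t in(-.056,0,.056): print(proj(P,np.r_[c+y*t,.066]))
plan([((.5525,.2149,.022),-.445,4)])
```

```text
[286.3509 279.605 ]
[286.372  217.9593]
[286.3959 148.1618]
at [0.552  0.215  0.1474] yaw -0.4462450791184712 tilt -0.9999963258195627 F [-0.755   0.4443 -0.2525] t 11.825 j [0.2848 0.1503 1.5976 0.     1.391  0.731 ] w 0.9991772764234672
{'tx': np.float64(-0.0), 'ty': np.float64(0.1), 'tz': np.float64(31.4), 'rx': np.float64(0.001), 'ry': np.float64(-0.0), 'rz': np.float64(-0.0)}
{'tx': np.float64(-0.0), 'ty': np.float64(0.0), 'tz': np.float64(31.3), 'rx': np.float64(0.001), 'ry': np.float64(-0.0), 'rz': np.float64(-0.0)}
{'tx': np.float64(-0.1), 'ty': np.float64(0.1), 'tz': np.float64(31.4), 'rx': np.float64(0.001), 'ry': np.float64(-0.0), 'rz': np.float64(-0.0)}
{'tx': np.float64(0.0), 'ty': np.float64(0.2), 'tz': np.float64(31.3), 'rx': np.float64(0.001), 'ry': np.float64(-0.0), 'rz': np.float64(-0.0)}
```

View pics/w6.png

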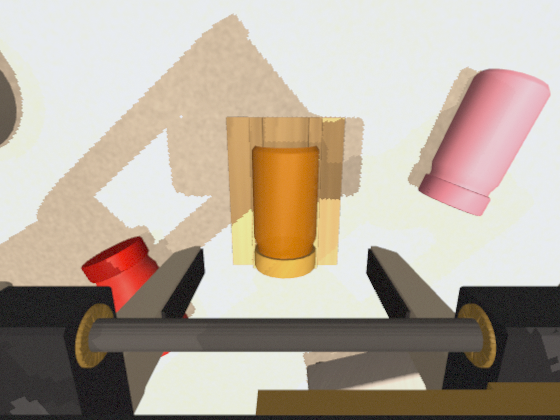

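jog_arm:
  deltas:
    - {"tx": 0,"ty": 0,"tz": 35,"rx": 0,"ry": 0,"rz": 0,"jaw": 1}
    - {"tx": 0,"ty": 0,"tz": 35,"rx": 0,"ry": 0,"rz": 0,"jaw": 1}
    - {"tx": 0,"ty": 0,"tz": 30,"rx": 0,"ry": 0,"rz": 0,"jaw": 1}
    - {"tx": 0,"ty": 0,"tz": 24,"rx": 0,"ry": 0,"rz": 0,"jaw": 1}
    - {"tx": 0,"ty": 0,"tz": 0,"rx": 0,"ry": 0,"rz": 0,"jaw": 0.6}
    - {"tx": 0,"ty": 0,"tz": 0,"rx": 0,"ry": 0,"rz": 0,"jaw": 0.35}
    - {"tx": 0,"ty": 0,"tz": 0,"rx": 0,"ry": 0,"rz": 0,"jaw": 0.1}
    - {"tx": 0,"ty": 0,"tz": 0,"rx": 0,"ry": 0,"rz": 0,"jaw": -0.2}
    - {"tx": 0,"ty": 0,"tz": 0,"rx": 0,"ry": 0,"rz": 0,"jaw": -0.5}
    - {"tx": 0,"ty": 0,"tz": 0,"rx": 0,"ry": 0,"rz": 0,"jaw": -1}

```text
time: 13.08
position: [0.5518, 0.2151, 0.0229]
orientation: [0.0, 0.846, 0.533, 0.001]
contact_force: [-1.1, -0.9, 6.4]
width: 0.614
```

Run:
```python
from h import *
plan([((.5518,.2151,.2),-.446,5),((.5643,-.1386,.2),-.178,10)])
```

```text
at [0.5518 0.2151 0.0229] yaw -0.4459756483844782 tilt -0.9999982293738265 F [-1.114  -0.9003  6.3841] t 13.075 j [0.2851 0.2841 1.6862 0.     1.1694 0.731 ] w 0.61384195169145
{'tx': np.float64(0.1), 'ty': np.float64(0.0), 'tz': np.float64(-35.4), 'rx': np.float64(0.0), 'ry': np.float64(-0.0), 'rz': np.float64(0.0)}
{'tx': np.float64(0.0), 'ty': np.float64(0.1), 'tz': np.float64(-35.4), 'rx': np.float64(0.0), 'ry': np.float64(-0.0), 'rz': np.float64(0.0)}
{'tx': np.float64(0.1), 'ty': np.float64(0.0), 'tz': np.float64(-35.4), 'rx': np.float64(0.0), 'ry': np.float64(-0.0), 'rz': np.float64(0.0)}
{'tx': np.float64(0.0), 'ty': np.float64(0.1), 'tz': np.float64(-35.4), 'rx': np.float64(0.0), 'ry': np.float64(-0.0), 'rz': np.float64(0.0)}
{'tx': np.float64(0.1), 'ty': np.float64(0.0), 'tz': np.float64(-35.5), 'rx': np.float64(0.0), 'ry': np.float64(-0.0), 'rz': np.float64(0.0)}
{'tx': np.float64(-31.4), 'ty': np.float64(16.4), 'tz': np.float64(-0.0), 'rx': np.float64(0.0), 'ry': np.float64(-0.0), 'rz': np.float64(-0.027)}
{'tx': np.float64(-31.8), 'ty': np.float64(15.5), 'tz': np.float64
[... 551 characters left out ...]
: np.float64(12.0), 'tz': np.float64(0.0), 'rx': np.float64(0.0), 'ry': np.float64(-0.0), 'rz': np.float64(-0.027)}
{'tx': np.float64(-33.7), 'ty': np.float64(11.1), 'tz': np.float64(0.0), 'rx': np.float64(0.0), 'ry': np.float64(-0.0), 'rz': np.float64(-0.027)}
{'tx': np.float64(-33.9), 'ty': np.float64(10.2), 'tz': np.float64(-0.0), 'rx': np.float64(0.0), 'ry': np.float64(-0.0), 'rz': np.float64(-0.027)}
{'tx': np.float64(-34.1), 'ty': np.float64(9.3), 'tz': np.float64(-0.0), 'rx': np.float64(0.0), 'ry': np.float64(-0.0), 'rz': np.float64(-0.027)}
{'tx': np.float64(-34.4), 'ty': np.float64(8.4), 'tz': np.float64(-0.0), 'rx': np.float64(0.0), 'ry': np.float64(-0.0), 'rz': np.float64(-0.027)}
```

jog_arm:
  deltas:
    - {"tx": 0,"ty": 0,"tz": 0,"rx": 0,"ry": 0,"rz": 0,"jaw": -1}
    - {"tx": 0,"ty": 0,"tz": -15,"rx": 0,"ry": 0,"rz": 0,"jaw": -1}
    - {"tx": 0,"ty": 0,"tz": -30,"rx": 0,"ry": 0,"rz": 0,"jaw": -1}
    - {"tx": 0,"ty": 0,"tz": -35,"rx": 0,"ry": 0,"rz": 0,"jaw": -1}
    - {"tx": 0,"ty": 0,"tz": -35,"rx": 0,"ry": 0,"rz": 0,"jaw": -1}
    - {"tx": 0,"ty": 0,"tz": -35,"rx": 0,"ry": 0,"rz": 0,"jaw": -1}
    - {"tx": 0,"ty": 0,"tz": -27,"rx": 0,"ry": 0,"rz": 0,"jaw": -1}
    - {"tx": -31,"ty": 16,"tz": 0,"rx": 0,"ry": 0,"rz": -0.027,"jaw": -1}
    - {"tx": -32,"ty": 16,"tz": 0,"rx": 0,"ry": 0,"rz": -0.027,"jaw": -1}
    - {"tx": -32,"ty": 15,"tz": 0,"rx": 0,"ry": 0,"rz": -0.027,"jaw": -1}
    - {"tx": -33,"ty": 14,"tz": 0,"rx": 0,"ry": 0,"rz": -0.027,"jaw": -1}
    - {"tx": -33,"ty": 13,"tz": 0,"rx": 0,"ry": 0,"rz": -0.027,"jaw": -1}
    - {"tx": -33,"ty": 12,"tz": 0,"rx": 0,"ry": 0,"rz": -0.027,"jaw": -1}
    - {"tx": -34,"ty": 11,"tz": 0,"rx": 0,"ry": 0,"rz": -0.027,"jaw": -1}
    - {"tx": -34,"ty": 10,"tz": 0,"rx": 0,"ry": 0,"rz": -0.027,"jaw": -1}
    - {"tx": -34,"ty": 9,"tz": 0,"rx": 0,"ry": 0,"rz": -0.027,"jaw": -1}
    - {"tx": -34,"ty": 8,"tz": 0,"rx": 0,"ry": 0,"rz": -0.026,"jaw": -1}
    - {"tx": 0,"ty": 0,"tz": 0,"rx": 0,"ry": 0,"rz": 0,"jaw": -1}
    - {"tx": 0,"ty": 0,"tz": 0,"rx": 0,"ry": 0,"rz": 0,"jaw": -1}

```text
time: 15.45
position: [0.5627, -0.1383, 0.1984]
orientation: [-0.001, 0.767, 0.642, -0.0]
contact_force: [0.7, -0.3, -5.6]
width: 0.619
```

Run:
```python
from h import *
import cv2,pickle
P=camera_params("wrist");pickle.dump(P,open("pW7.pkl","wb"))
g=lambda im:np.clip(255*(im/255.)**0.6,0,255).astype('uint8')
cv2.imwrite("pics/w7.png",g(camera("wrist")[:,:,::-1]))
cv2.imwrite("pics/s7.png",cv2.resize(g(camera("side")[:,:,::-1])[130:360,180:400],None,fx=2.6,fy=2.6))
plan([((.5643,-.1386,.115),-.178,1)])
```

```text
at [ 0.563  -0.1378  0.1985] yaw -0.1763503623912464 tilt -0.9999997242857084 F [-0.1209 -0.2077 -5.9211] t 15.55 j [-0.3286  0.0861  1.5725  0.0003  1.4837 -0.1523] w 0.6150313526788251
{'tx': np.float64(-0.6), 'ty': np.float64(1.5), 'tz': np.float64(83.5), 'rx': np.float64(-0.001), 'ry': np.float64(-0.0), 'rz': np.float64(0.002)}
```

View pics/w7.png

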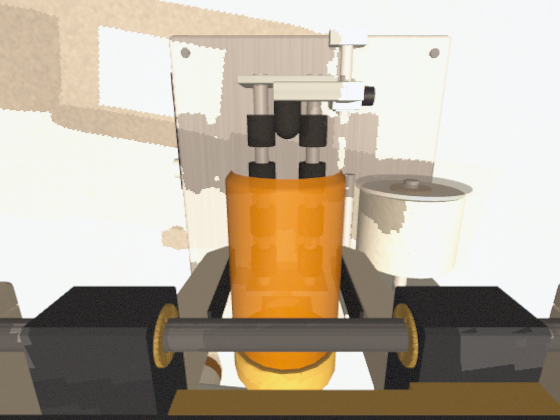

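View pics/s7.png

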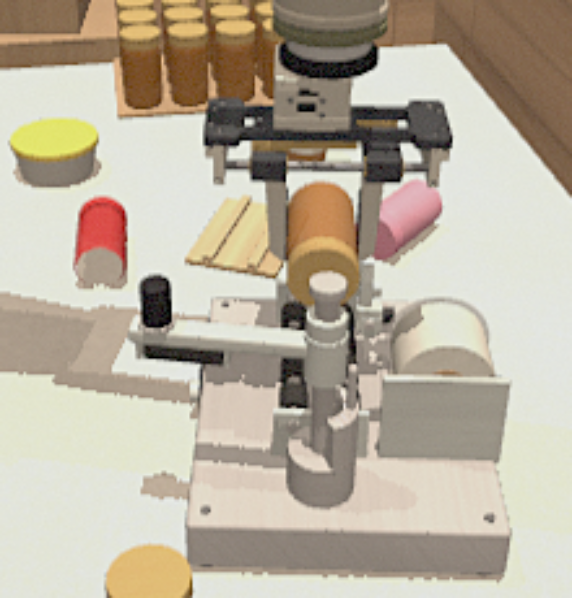

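jog_arm:
  deltas:
    - {"tx": 0,"ty": 1.5,"tz": 25,"rx": 0,"ry": 0,"rz": 0,"jaw": -1}
    - {"tx": -1,"ty": 0,"tz": 25,"rx": 0,"ry": 0,"rz": 0.002,"jaw": -1}
    - {"tx": 0,"ty": 0,"tz": 20,"rx": 0,"ry": 0,"rz": 0,"jaw": -1}
    - {"tx": 0,"ty": 0,"tz": 12,"rx": 0,"ry": 0,"rz": 0,"jaw": -1}
    - {"tx": 0,"ty": 0,"tz": 4,"rx": 0,"ry": 0,"rz": 0,"jaw": -1}
    - {"tx": 0,"ty": 0,"tz": 0,"rx": 0,"ry": 0,"rz": 0,"jaw": -1}
    - {"tx": 0,"ty": 0,"tz": 0,"rx": 0,"ry": 0,"rz": 0,"jaw": -1}

```text
time: 16.42
position: [0.5652, -0.1402, 0.1137]
orientation: [0.001, 0.767, 0.641, 0.0]
contact_force: [0.5, 0.3, -4.7]
width: 0.616
```

Run:
```python
from h import *
import cv2,pickle
P=camera_params("wrist")
g=lambda im:np.clip(255*(im/255.)**0.6,0,255).astype('uint8')
cv2.imwrite("pics/w8.png",g(camera("wrist")[:,:,::-1]))
cv2.imwrite("pics/s8.png",cv2.resize(g(camera("side")[:,:,::-1])[170:340,220:380],None,fx=3.5,fy=3.5))
plan([((.5643,-.1386,.1085),-.178,1)])
```

```text
at [ 0.5651 -0.1402  0.1136] yaw -0.17909105130081646 tilt -0.9999988529948887 F [-0.1846 -0.4472 -5.1311] t 16.525 j [-0.3313  0.1541  1.6575 -0.      1.3285 -0.1522] w 0.6196733397054613
{'tx': np.float64(1.5), 'ty': np.float64(-1.1), 'tz': np.float64(5.1), 'rx': np.float64(0.001), 'ry': np.float64(0.0), 'rz': np.float64(-0.001)}
```

View pics/w8.png

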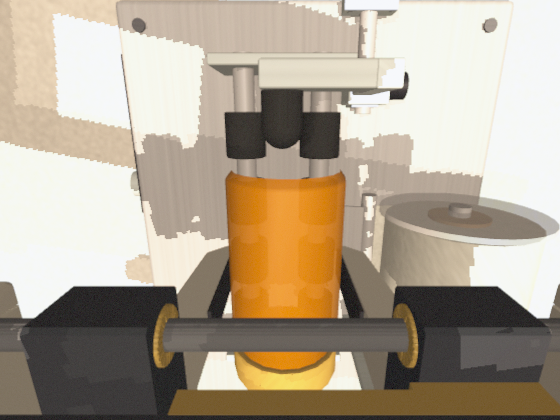

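View pics/s8.png

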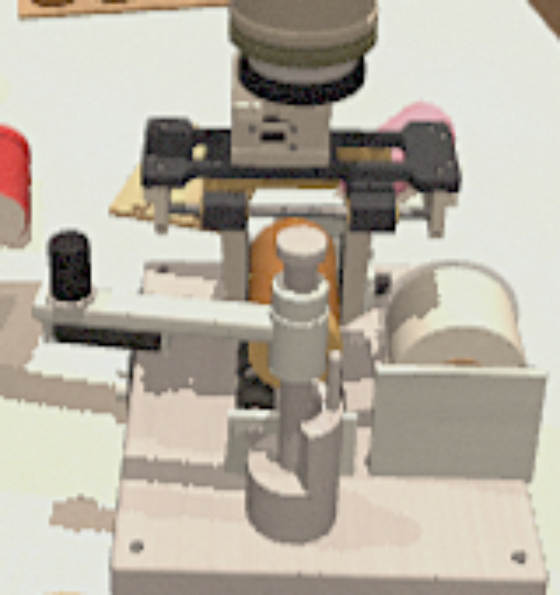

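jog_arm:
  deltas:
    - {"tx": 0,"ty": -1.5,"tz": 3,"rx": 0,"ry": 0,"rz": 0,"jaw": -1}
    - {"tx": 0,"ty": 0,"tz": 2.5,"rx": 0,"ry": 0,"rz": 0,"jaw": -1}
    - {"tx": 0,"ty": 0,"tz": 0,"rx": 0,"ry": 0,"rz": 0,"jaw": -1}
    - {"tx": 0,"ty": 0,"tz": 0,"rx": 0,"ry": 0,"rz": 0,"jaw": -1}

```text
time: 17.02
position: [0.563, -0.1397, 0.107]
orientation: [-0.0, 0.767, 0.641, -0.0]
contact_force: [-0.1, -0.3, -5.1]
width: 0.62
```

jog_arm:
  deltas:
    - {"tx": 2,"ty": 0,"tz": 0,"rx": 0,"ry": 0,"rz": 0,"jaw": -1}
    - {"tx": 2,"ty": 0,"tz": 0,"rx": 0,"ry": 0,"rz": 0,"jaw": -1}
    - {"tx": 0,"ty": 0,"tz": 0,"rx": 0,"ry": 0,"rz": 0,"jaw": -1}
    - {"tx": 0,"ty": 0,"tz": 0,"rx": 0,"ry": 0,"rz": 0,"jaw": -1}

```text
time: 17.52
position: [0.5638, -0.1357, 0.1071]
orientation: [-0.0, 0.767, 0.641, -0.0]
contact_force: [-0.5, -0.6, -5.8]
width: 0.617
```

jog_arm:
  deltas:
    - {"tx": 1,"ty": 0,"tz": 0,"rx": 0,"ry": 0,"rz": 0,"jaw": -1}
    - {"tx": 1,"ty": 0,"tz": 0,"rx": 0,"ry": 0,"rz": 0,"jaw": -1}
    - {"tx": 0,"ty": 0,"tz": 0,"rx": 0,"ry": 0,"rz": 0,"jaw": -1}
    - {"tx": 0,"ty": 0,"tz": 0,"rx": 0,"ry": 0,"rz": 0,"jaw": -1}

```text
time: 18.02
position: [0.5641, -0.1338, 0.1071]
orientation: [0.0, 0.767, 0.641, -0.0]
contact_force: [-0.9, 0.2, -4.9]
width: 0.618
```

jog_arm:
  deltas:
    - {"tx": 1,"ty": 0,"tz": 0,"rx": 0,"ry": 0,"rz": 0,"jaw": -1}
    - {"tx": 1,"ty": 0,"tz": 0,"rx": 0,"ry": 0,"rz": 0,"jaw": -1}
    - {"tx": 0,"ty": 0,"tz": 0,"rx": 0,"ry": 0,"rz": 0,"jaw": -1}

```text
time: 18.4
position: [0.5645, -0.1317, 0.1071]
orientation: [-0.0, 0.767, 0.641, 0.0]
contact_force: [0.1, -0.1, -5.3]
width: 0.616
```

jog_arm:
  deltas:
    - {"tx": 1,"ty": 0,"tz": 0,"rx": 0,"ry": 0,"rz": 0,"jaw": -1}
    - {"tx": 0,"ty": 0,"tz": 0,"rx": 0,"ry": 0,"rz": 0,"jaw": -1}
    - {"tx": 0,"ty": 0,"tz": 0,"rx": 0,"ry": 0,"rz": 0,"jaw": -1}

```text
time: 18.77
position: [0.5646, -0.1309, 0.1071]
orientation: [0.0, 0.767, 0.641, -0.0]
contact_force: [0.0, -1.1, -5.2]
width: 0.619
```

Run:
```python
from h import *
import cv2,pickle
cv2.imwrite("pics/w9.png",np.clip(255*(camera("wrist")[60:300,160:400,::-1]/255.)**0.6,0,255).astype('uint8').repeat(2,0).repeat(2,1))
plan([])
```

```text
at [ 0.5646 -0.1309  0.1071] yaw -0.17904940263367242 tilt -0.999999998303148 F [-0.272   0.1029 -5.4558] t 18.825 j [-0.3162  0.155   1.6688 -0.0001  1.3178 -0.1372] w 0.6197535599039206
```

View pics/w9.png

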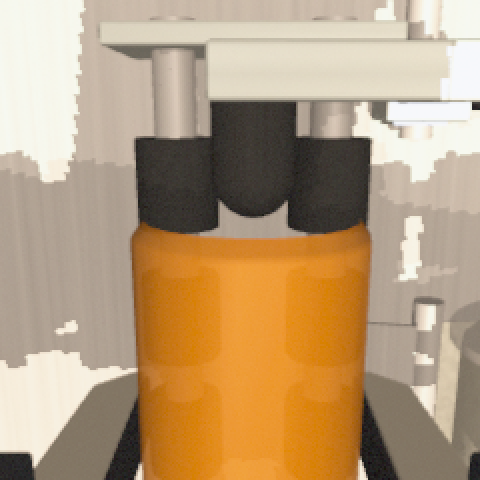

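jog_arm:
  deltas:
    - {"tx": 1,"ty": 0,"tz": 0,"rx": 0,"ry": 0,"rz": 0,"jaw": -1}
    - {"tx": 1,"ty": 0,"tz": 0,"rx": 0,"ry": 0,"rz": 0,"jaw": -1}
    - {"tx": 0,"ty": 0,"tz": 0,"rx": 0,"ry": 0,"rz": 0,"jaw": -1}

```text
time: 19.2
position: [0.565, -0.129, 0.1072]
orientation: [0.0, 0.767, 0.641, -0.0]
contact_force: [-0.1, -1.8, -4.7]
width: 0.618
```

jog_arm:
  deltas:
    - {"tx": 1,"ty": 0,"tz": 0,"rx": 0,"ry": 0,"rz": 0,"jaw": -1}
    - {"tx": 0,"ty": 0,"tz": 0,"rx": 0,"ry": 0,"rz": 0,"jaw": -1}
    - {"tx": 0,"ty": 0,"tz": 0,"rx": 0,"ry": 0,"rz": 0,"jaw": -1}

```text
time: 19.58
position: [0.5651, -0.128, 0.1071]
orientation: [0.0, 0.767, 0.641, -0.0]
contact_force: [-0.6, -2.7, -5.1]
width: 0.619
```

jog_arm:
  deltas:
    - {"tx": 1,"ty": 0,"tz": 0,"rx": 0,"ry": 0,"rz": 0,"jaw": -1}
    - {"tx": 0,"ty": 0,"tz": 0,"rx": 0,"ry": 0,"rz": 0,"jaw": -1}
    - {"tx": 0,"ty": 0,"tz": 0,"rx": 0,"ry": 0,"rz": 0,"jaw": -1}

```text
time: 19.95
position: [0.5653, -0.127, 0.1071]
orientation: [0.0, 0.767, 0.641, -0.0]
contact_force: [-0.6, -3.8, -4.7]
width: 0.616
```

jog_arm:
  deltas:
    - {"tx": 1,"ty": 0,"tz": 0,"rx": 0,"ry": 0,"rz": 0,"jaw": -1}
    - {"tx": 0,"ty": 0,"tz": 0,"rx": 0,"ry": 0,"rz": 0,"jaw": -1}
    - {"tx": 0,"ty": 0,"tz": 0,"rx": 0,"ry": 0,"rz": 0,"jaw": -1}

```text
time: 20.32
position: [0.5655, -0.126, 0.1071]
orientation: [0.0, 0.767, 0.641, -0.0]
contact_force: [-1.3, -4.8, -5.1]
width: 0.619
```

jog_arm:
  deltas:
    - {"tx": -1.5,"ty": 0,"tz": 0,"rx": 0,"ry": 0,"rz": 0,"jaw": -1}
    - {"tx": 0,"ty": 0,"tz": 0.5,"rx": 0,"ry": 0,"rz": 0,"jaw": -1}
    - {"tx": 0,"ty": 0,"tz": 0.5,"rx": 0,"ry": 0,"rz": 0,"jaw": -1}
    - {"tx": 0,"ty": 0,"tz": 0,"rx": 0,"ry": 0,"rz": 0,"jaw": -1}

```text
time: 20.82
position: [0.5657, -0.1274, 0.1067]
orientation: [0.0, 0.767, 0.641, 0.0]
contact_force: [-1.8, -2.8, -0.3]
width: 0.615
```

jog_arm:
  deltas:
    - {"tx": 0,"ty": -0.5,"tz": 0.2,"rx": 0,"ry": 0,"rz": 0,"jaw": -1}
    - {"tx": 0,"ty": 0,"tz": 0,"rx": 0,"ry": 0,"rz": 0,"jaw": 0.28}
    - {"tx": 0,"ty": 0,"tz": 0,"rx": 0,"ry": 0,"rz": 0,"jaw": 0.34}
    - {"tx": 0,"ty": 0,"tz": 0,"rx": 0,"ry": 0,"rz": 0,"jaw": 0.38}
    - {"tx": 0,"ty": 0,"tz": 0,"rx": 0,"ry": 0,"rz": 0,"jaw": 0.38}
    - {"tx": 0,"ty": 0,"tz": 0,"rx": 0,"ry": 0,"rz": 0,"jaw": 0.38}

```text
time: 21.58
position: [0.5648, -0.1272, 0.1059]
orientation: [-0.0, 0.767, 0.641, 0.0]
contact_force: [-0.9, 0.3, -0.1]
width: 0.688
```

Run:
```python
from h import *
import cv2,pickle
cv2.imwrite("pics/w10.png",np.clip(255*(camera("wrist")[60:300,160:400,::-1]/255.)**0.6,0,255).astype('uint8').repeat(2,0).repeat(2,1))
plan([])
```

```text
at [ 0.5647 -0.1273  0.1059] yaw -0.17895703867769086 tilt -0.9999999883017687 F [-0.0247 -0.331   0.5563] t 21.625 j [-0.3102  0.1545  1.6717  0.0001  1.3154 -0.1313] w 0.6914816628867875
```

View pics/w10.png

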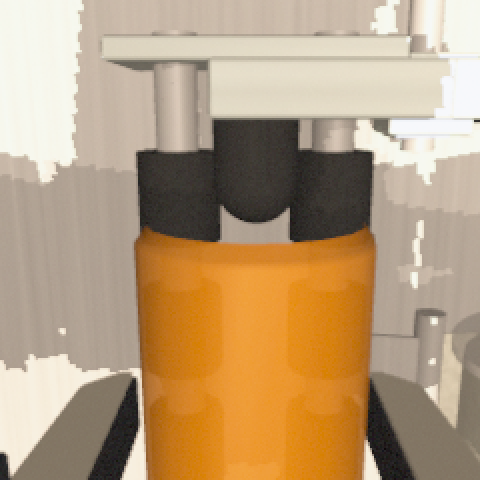

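jog_arm:
  deltas:
    - {"tx": 0,"ty": 0,"tz": -5,"rx": 0,"ry": 0,"rz": 0,"jaw": 0.38}
    - {"tx": 0,"ty": 0,"tz": -15,"rx": 0,"ry": 0,"rz": 0,"jaw": 0.38}
    - {"tx": 0,"ty": 0,"tz": -30,"rx": 0,"ry": 0,"rz": 0,"jaw": 0.38}
    - {"tx": 0,"ty": 0,"tz": -35,"rx": 0,"ry": 0,"rz": 0,"jaw": 0.38}
    - {"tx": 0,"ty": 0,"tz": -35,"rx": 0,"ry": 0,"rz": 0,"jaw": 0}
    - {"tx": 0,"ty": 0,"tz": -35,"rx": 0,"ry": 0,"rz": 0,"jaw": 0}
    - {"tx": 0,"ty": 0,"tz": -30,"rx": 0,"ry": 0,"rz": 0,"jaw": 0}
    - {"tx": 0,"ty": 0,"tz": 0,"rx": 0,"ry": 0,"rz": 0,"jaw": 0}

```text
time: 22.62
position: [0.5663, -0.1278, 0.2956]
orientation: [0.003, 0.767, 0.641, 0.002]
contact_force: [-0.4, 0.2, -0.4]
width: 0.5
```

Run:
```python
from h import *
import cv2,pickle
P=camera_params("wrist");pickle.dump(P,open("pW11.pkl","wb"))
g=lambda im:np.clip(255*(im/255.)**0.6,0,255).astype('uint8')
cv2.imwrite("pics/w11.png",g(camera("wrist")[:,:,::-1]))
plan([((.420,-.2155,.285),1.27,11)])
```

```text
at [ 0.5656 -0.1276  0.2931] yaw -0.1789983210806567 tilt -0.9999929388896505 F [-0.2799  0.3348 -0.3453] t 22.675 j [-0.3103  0.0528  1.436  -0.      1.649  -0.1313] w 0.4990465481157321
{'tx': np.float64(-10.2), 'ty': np.float64(-11.6), 'tz': np.float64(0.7), 'rx': np.float64(0.0), 'ry': np.float64(0.0), 'rz': np.float64(-0.132)}
{'tx': np.float64(-8.6), 'ty': np.float64(-12.8), 'tz': np.float64(0.7), 'rx': np.float64(0.0), 'ry': np.float64(0.0), 'rz': np.float64(-0.132)}
{'tx': np.float64(-6.9), 'ty': np.float64(-13.9), 'tz': np.float64(0.7), 'rx': np.float64(0.0), 'ry': np.float64(0.0), 'rz': np.float64(-0.132)}
{'tx': np.float64(-4.9), 'ty': np.float64(-14.7), 'tz': np.float64(0.7), 'rx': np.float64(0.0), 'ry': np.float64(0.0), 'rz': np.float64(-0.132)}
{'tx': np.float64(-3.0), 'ty': np.float64(-15.1), 'tz': np.float64(0.7), 'rx': np.float64(0.0), 'ry': np.float64(0.0), 'rz': np.float64(-0.132)}
{'tx': np.float64(-1.0), 'ty': np.float64(-15.5), 'tz': np.float64(0.7), 'rx': np.float64(0.0), 'ry': np.float64(0.0), 'rz': np.float64(-0.132)}
{'tx': np.float64(1.1), 'ty': np.float64(-15.4), 'tz': np.float64(0.7), 'rx': np.float64(0.0), 'ry': np.float64(0.0), 'rz': np.float64(-0.132)}
{'tx': np.float64(3.1), 'ty': np.float64(-15.1), 'tz': np.float64(0.7), 'rx': np.float64(0.0), 'ry': np.float64(0.0), 'rz': np.float64(-0.132)}
{'tx': np.float64(5.1), 'ty': np.float64(-14.6), 'tz': np.float64(0.7), 'rx': np.float64(0.0), 'ry': np.float64(0.0), 'rz': np.float64(-0.132)}
{'tx': np.float64(6.9), 'ty': np.float64(-13.8), 'tz': np.float64(0.7), 'rx': np.float64(0.0), 'ry': np.float64(0.0), 'rz': np.float64(-0.132)}
{'tx': np.float64(8.7), 'ty': np.float64(-12.8), 'tz': np.float64(0.7), 'rx': np.float64(0.0), 'ry': np.float64(0.0), 'rz': np.float64(-0.132)}
```

View pics/w11.png

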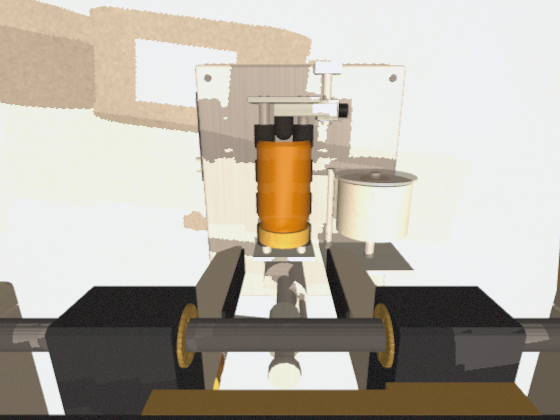

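The jar lies straight between the rollers (258–312 wide, base at row 140 against the buffer, lid towards the post). Next I go back to the knob.

jog_arm:
  deltas:
    - {"tx": -10,"ty": -12,"tz": 0,"rx": 0,"ry": 0,"rz": -0.132,"jaw": 0}
    - {"tx": -9,"ty": -13,"tz": 0,"rx": 0,"ry": 0,"rz": -0.132,"jaw": 0}
    - {"tx": -7,"ty": -14,"tz": 0,"rx": 0,"ry": 0,"rz": -0.132,"jaw": 0}
    - {"tx": -5,"ty": -15,"tz": 0,"rx": 0,"ry": 0,"rz": -0.132,"jaw": 0}
    - {"tx": -3,"ty": -15,"tz": 0,"rx": 0,"ry": 0,"rz": -0.132,"jaw": 0}
    - {"tx": -1,"ty": -15,"tz": 0,"rx": 0,"ry": 0,"rz": -0.132,"jaw": 0}
    - {"tx": 1,"ty": -15,"tz": 0,"rx": 0,"ry": 0,"rz": -0.132,"jaw": 0}
    - {"tx": 3,"ty": -15,"tz": 0,"rx": 0,"ry": 0,"rz": -0.132,"jaw": 0}
    - {"tx": 5,"ty": -15,"tz": 0,"rx": 0,"ry": 0,"rz": -0.132,"jaw": 0}
    - {"tx": 7,"ty": -14,"tz": 0,"rx": 0,"ry": 0,"rz": -0.132,"jaw": 0}
    - {"tx": 9,"ty": -13,"tz": 0,"rx": 0,"ry": 0,"rz": -0.132,"jaw": 0}
    - {"tx": 0,"ty": 0,"tz": 0,"rx": 0,"ry": 0,"rz": 0,"jaw": 0}
    - {"tx": 0,"ty": 0,"tz": 0,"rx": 0,"ry": 0,"rz": 0,"jaw": 0}

```text
time: 24.3
position: [0.4187, -0.2154, 0.2903]
orientation: [-0.0, 0.15, 0.989, 0.0]
contact_force: [-0.8, -0.7, 0.9]
width: 0.502
```

Run:
```python
from h import *
import cv2,pickle
P=camera_params("wrist");pickle.dump(P,open("pW12.pkl","wb"))
g=lambda im:np.clip(255*(im/255.)**0.6,0,255).astype('uint8')
cv2.imwrite("pics/w12.png",g(camera("wrist")[:,:,::-1]))
print(proj(P,[.4203,-.2152,.238]))
plan([((.4203,-.2152,.206),1.29,2)])
```

```text
[284.5635 231.8005]
at [ 0.4188 -0.2154  0.2904] yaw 1.270753881279374 tilt -0.9999997134228864 F [ 0.4148 -0.799  -0.0633] t 24.35 j [-0.584  -0.2417  1.717   0.0002  1.6669 -1.8548] w 0.5034974377932829
{'tx': np.float64(-0.7), 'ty': np.float64(0.3), 'tz': np.float64(42.2), 'rx': np.float64(0.0), 'ry': np.float64(-0.0), 'rz': np.float64(-0.01)}
{'tx': np.float64(-0.7), 'ty': np.float64(0.2), 'tz': np.float64(42.2), 'rx': np.float64(0.0), 'ry': np.float64(-0.0), 'rz': np.float64(-0.01)}
```

View pics/w12.png

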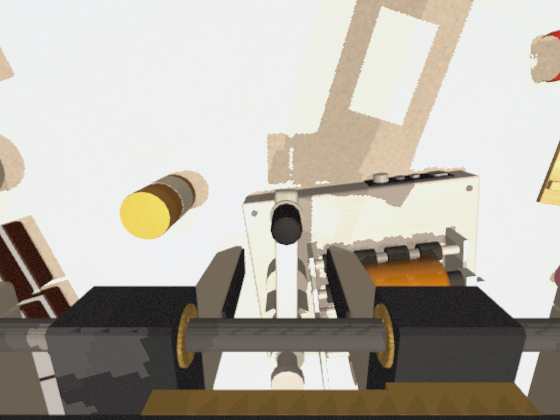

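jog_arm:
  deltas:
    - {"tx": -1,"ty": 1,"tz": 25,"rx": 0,"ry": 0,"rz": 0,"jaw": 0}
    - {"tx": 0,"ty": 0.5,"tz": 25,"rx": 0,"ry": 0,"rz": 0,"jaw": 0}
    - {"tx": 0,"ty": 0,"tz": 20,"rx": 0,"ry": 0,"rz": 0,"jaw": 0}
    - {"tx": 0,"ty": 0,"tz": 14,"rx": 0,"ry": 0,"rz": 0,"jaw": 0}
    - {"tx": 0,"ty": 0,"tz": 0,"rx": 0,"ry": 0,"rz": 0,"jaw": -0.2}
    - {"tx": 0,"ty": 0,"tz": 0,"rx": 0,"ry": 0,"rz": 0,"jaw": -0.4}
    - {"tx": 0,"ty": 0,"tz": 0,"rx": 0,"ry": 0,"rz": 0,"jaw": -0.5}
    - {"tx": 0,"ty": 0,"tz": 0,"rx": 0,"ry": 0,"rz": 0,"jaw": -1}
    - {"tx": 0,"ty": 0,"tz": 0,"rx": 0,"ry": 0,"rz": 0,"jaw": -1}
    - {"tx": 0,"ty": 0,"tz": 0,"rx": 0,"ry": 0,"rz": 0,"jaw": -1}

```text
time: 25.6
position: [0.4204, -0.2149, 0.2077]
orientation: [0.001, 0.148, 0.989, -0.0]
contact_force: [-0.5, -0.9, 6.1]
width: 0.248
```

jog_arm:
  deltas:
    - {"tx": 0,"ty": 0,"tz": -2,"rx": 0,"ry": 0,"rz": 0,"jaw": -1}
    - {"tx": 0,"ty": 0,"tz": -2,"rx": 0,"ry": 0,"rz": 0,"jaw": -1}
    - {"tx": 0,"ty": 0,"tz": -2,"rx": 0,"ry": 0,"rz": 0,"jaw": -1}
    - {"tx": 0,"ty": 0,"tz": -1,"rx": 0,"ry": 0,"rz": 0,"jaw": -1}
    - {"tx": 0,"ty": 0,"tz": 0,"rx": 0,"ry": 0,"rz": 0,"jaw": -1}

```text
time: 26.22
position: [0.4204, -0.2145, 0.2123]
orientation: [0.0, 0.148, 0.989, 0.0]
contact_force: [8.8, -3.8, -11.8]
width: 0.252
```

Run:
```python
from h import *
plan([])
s,p,R=cur(); r=p[:2]-[.5437,-.251]; print(np.linalg.norm(r),"swing",np.arctan2(r[1],r[0])-np.pi/2+.178)
yaw=np.arctan2(R[1,1],R[0,1]);print("jaw-rel",yaw+.178)
```

```text
at [ 0.4204 -0.2145  0.2123] yaw 1.2730218057022653 tilt -0.9999997953171059 F [  8.784   -3.7755 -11.7522] t 26.225 j [-0.581  -0.2199  1.8396  0.0006  1.522  -1.854 ] w 0.25156008328844115
0.12854662258206356 swing 1.4609018265825284
jaw-rel 1.4510218057022652
```

jog_arm:
  deltas:
    - {"tx": -1.2,"ty": 6.4,"tz": -0.5,"rx": 0,"ry": 0,"rz": 0.05,"jaw": -1}
    - {"tx": -1.2,"ty": 12.8,"tz": -0.5,"rx": 0,"ry": 0,"rz": 0.1,"jaw": -1}
    - {"tx": -0.7,"ty": 12.8,"tz": 0,"rx": 0,"ry": 0,"rz": 0.1,"jaw": -1}
    - {"tx": -0.7,"ty": 12.8,"tz": 0,"rx": 0,"ry": 0,"rz": 0.1,"jaw": -1}

```text
time: 26.72
position: [0.4411, -0.1747, 0.2124]
orientation: [-0.002, 0.32, 0.947, 0.0]
contact_force: [3.7, -4.2, -10.7]
width: 0.25
```

jog_arm:
  deltas:
    - {"tx": -0.7,"ty": 12.8,"tz": 0,"rx": 0,"ry": 0,"rz": 0.1,"jaw": -1}
    - {"tx": -0.7,"ty": 12.8,"tz": 0,"rx": 0,"ry": 0,"rz": 0.1,"jaw": -1}
    - {"tx": -0.7,"ty": 12.8,"tz": 0,"rx": 0,"ry": 0,"rz": 0.1,"jaw": -1}
    - {"tx": -0.7,"ty": 12.8,"tz": 0,"rx": 0,"ry": 0,"rz": 0.1,"jaw": -1}
    - {"tx": -0.7,"ty": 12.8,"tz": 0,"rx": 0,"ry": 0,"rz": 0.1,"jaw": -1}
    - {"tx": -0.7,"ty": 12.8,"tz": 0,"rx": 0,"ry": 0,"rz": 0.1,"jaw": -1}
    - {"tx": -0.7,"ty": 12.8,"tz": 0,"rx": 0,"ry": 0,"rz": 0.1,"jaw": -1}
    - {"tx": -0.7,"ty": 12.8,"tz": 0,"rx": 0,"ry": 0,"rz": 0.1,"jaw": -1}
    - {"tx": 0,"ty": 0,"tz": 0,"rx": 0,"ry": 0,"rz": 0,"jaw": -1}

```text
time: 27.85
position: [0.5274, -0.1252, 0.212]
orientation: [-0.003, 0.662, 0.75, -0.001]
contact_force: [-0.6, 0.5, -11.0]
width: 0.252
```

```bash
cat > sw.py <<'E'
from h import *
plan([])
s,p,R=cur(); r=p[:2]-[.5437,-.251]; print(np.linalg.norm(r),"swing",np.arctan2(r[1],r[0])-np.pi/2+.178)
yaw=np.arctan2(R[1,1],R[0,1]);print("jaw-rel",yaw+.178,"M",s["moment"])
E
python3 sw.py
```

```text
at [ 0.5274 -0.1252  0.212 ] yaw 0.12403129875075854 tilt -0.9999849795548644 F [ -0.6077   0.4528 -11.0364] t 27.85 j [-0.3277 -0.0174  1.6538  0.      1.5107 -0.4517] w 0.25174150677465246
0.1268181439072648 swing 0.3066489347641462
jaw-rel 0.3020312987507585 M [-0.0959 -0.2993 -0.0669]
```

jog_arm:
  deltas:
    - {"tx": -0.3,"ty": 6.4,"tz": -1,"rx": 0,"ry": 0,"rz": 0.05,"jaw": -1}
    - {"tx": -0.6,"ty": 12.8,"tz": 0,"rx": 0,"ry": 0,"rz": 0.1,"jaw": -1}
    - {"tx": -0.4,"ty": 9,"tz": 0,"rx": 0,"ry": 0,"rz": 0.07,"jaw": -1}
    - {"tx": -0.2,"ty": 5,"tz": 0,"rx": 0,"ry": 0,"rz": 0.04,"jaw": -1}
    - {"tx": 0,"ty": 3,"tz": 0,"rx": 0,"ry": 0,"rz": 0.024,"jaw": -1}
    - {"tx": 0,"ty": 0,"tz": 0,"rx": 0,"ry": 0,"rz": 0,"jaw": -1}

```text
time: 28.6
position: [0.564, -0.1262, 0.2148]
orientation: [-0.001, 0.761, 0.649, -0.0]
contact_force: [0.0, 4.3, -11.6]
width: 0.252
```

```bash
python3 sw.py
```

```text
at [ 0.564  -0.1262  0.2148] yaw -0.1594810868161181 tilt -0.9999962996706475 F [  0.0204   4.2681 -11.5719] t 28.6 j [-0.3093  0.0754  1.554   0.0007  1.5148 -0.1498] w 0.25167556548296577
0.12647486699646082 swing 0.016794204718382943
jaw-rel 0.01851891318388188 M [ 0.6571 -0.0419 -0.0712]
```

jog_arm:
  deltas:
    - {"tx": 1,"ty": 1.3,"tz": 0,"rx": 0,"ry": 0,"rz": 0.016,"jaw": -1}
    - {"tx": 0,"ty": 0,"tz": 2,"rx": 0,"ry": 0,"rz": 0,"jaw": -1}
    - {"tx": 0,"ty": 0,"tz": 2,"rx": 0,"ry": 0,"rz": 0,"jaw": -1}
    - {"tx": 0,"ty": 0,"tz": 2,"rx": 0,"ry": 0,"rz": 0,"jaw": -1}
    - {"tx": 0,"ty": 0,"tz": 0,"rx": 0,"ry": 0,"rz": 0,"jaw": -1}

```text
time: 29.22
position: [0.5661, -0.1263, 0.2098]
orientation: [0.0, 0.767, 0.642, -0.0]
contact_force: [-0.7, -1.2, -11.4]
width: 0.254
```

jog_arm:
  deltas:
    - {"tx": 0,"ty": 0,"tz": 2,"rx": 0,"ry": 0,"rz": 0,"jaw": -1}
    - {"tx": 0,"ty": 0,"tz": 2,"rx": 0,"ry": 0,"rz": 0,"jaw": -1}
    - {"tx": 0,"ty": 0,"tz": 2,"rx": 0,"ry": 0,"rz": 0,"jaw": -1}
    - {"tx": 0,"ty": 0,"tz": 0,"rx": 0,"ry": 0,"rz": 0,"jaw": -1}

```text
time: 29.72
position: [0.5662, -0.1262, 0.2037]
orientation: [0.0, 0.767, 0.642, -0.0]
contact_force: [-1.1, -3.2, -9.8]
width: 0.255
```

```bash
python3 sw.py
```

```text
at [ 0.5662 -0.1262  0.2037] yaw -0.17705600849680986 tilt -0.9999999533543752 F [-1.0996 -3.1831 -9.7738] t 29.725 j [-0.3075  0.0842  1.5649 -0.0003  1.4926 -0.1304] w 0.2547934449441633
0.12679857263058442 swing -0.0006069502764817769
jaw-rel 0.0009439915031901336 M [-0.4177  0.3621 -0.1219]
```

jog_arm:
  deltas:
    - {"tx": 0,"ty": 0,"tz": 2,"rx": 0,"ry": 0,"rz": 0,"jaw": -1}
    - {"tx": 0,"ty": 0,"tz": 2,"rx": 0,"ry": 0,"rz": 0,"jaw": -1}
    - {"tx": 0,"ty": 0,"tz": 2,"rx": 0,"ry": 0,"rz": 0,"jaw": -1}
    - {"tx": 0,"ty": 0,"tz": 2,"rx": 0,"ry": 0,"rz": 0,"jaw": -1}
    - {"tx": 0,"ty": 0,"tz": 1,"rx": 0,"ry": 0,"rz": 0,"jaw": -1}
    - {"tx": 0,"ty": 0,"tz": 0,"rx": 0,"ry": 0,"rz": 0,"jaw": -1}

```text
time: 30.48
position: [0.5663, -0.1262, 0.1949]
orientation: [0.0, 0.767, 0.642, -0.0]
contact_force: [-1.8, -4.1, -8.8]
width: 0.25
```

jog_arm:
  deltas:
    - {"tx": -0.5,"ty": -0.3,"tz": 1,"rx": 0,"ry": 0,"rz": 0,"jaw": -1}
    - {"tx": 0,"ty": 0,"tz": 1,"rx": 0,"ry": 0,"rz": 0,"jaw": -1}
    - {"tx": 0,"ty": 0,"tz": 1,"rx": 0,"ry": 0,"rz": 0,"jaw": -1}
    - {"tx": 0,"ty": 0,"tz": 0,"rx": 0,"ry": 0,"rz": 0,"jaw": -1}

```text
time: 30.98
position: [0.5659, -0.1262, 0.1918]
orientation: [-0.0, 0.767, 0.642, 0.0]
contact_force: [-0.5, -1.1, -8.7]
width: 0.25
```

jog_arm:
  deltas:
    - {"tx": 0,"ty": 0,"tz": 1,"rx": 0,"ry": 0,"rz": 0,"jaw": -1}
    - {"tx": 0,"ty": 0,"tz": 0.5,"rx": 0,"ry": 0,"rz": 0,"jaw": -1}
    - {"tx": 0,"ty": 0,"tz": 0,"rx": 0,"ry": 0,"rz": 0,"jaw": -1}

```text
time: 31.35
position: [0.566, -0.1263, 0.1907]
orientation: [0.0, 0.767, 0.642, 0.0]
contact_force: [-1.2, 1.8, -4.7]
width: 0.256
```

jog_arm:
  deltas:
    - {"tx": 0,"ty": 0,"tz": 0.5,"rx": 0,"ry": 0,"rz": 0,"jaw": -1}
    - {"tx": 0,"ty": 0,"tz": 0.5,"rx": 0,"ry": 0,"rz": 0,"jaw": -1}
    - {"tx": 0,"ty": 0,"tz": 0,"rx": 0,"ry": 0,"rz": 0,"jaw": -1}

```text
time: 31.72
position: [0.5662, -0.1264, 0.1907]
orientation: [0.0, 0.767, 0.642, 0.0]
contact_force: [-4.2, 1.8, 2.8]
width: 0.254
```

jog_arm:
  deltas:
    - {"tx": 0,"ty": -0.3,"tz": -0.2,"rx": 0,"ry": 0,"rz": 0,"jaw": -1}
    - {"tx": 0,"ty": 0,"tz": 0,"rx": 0,"ry": 0,"rz": 0,"jaw": -0.44}
    - {"tx": 0,"ty": 0,"tz": 0,"rx": 0,"ry": 0,"rz": 0,"jaw": -0.2}
    - {"tx": 0,"ty": 0,"tz": 0,"rx": 0,"ry": 0,"rz": 0,"jaw": 0}
    - {"tx": 0,"ty": 0,"tz": 0,"rx": 0,"ry": 0,"rz": 0,"jaw": 0}

```text
time: 32.35
position: [0.5657, -0.1266, 0.1896]
orientation: [0.0, 0.767, 0.642, 0.0]
contact_force: [0.1, -0.6, -0.4]
width: 0.491
```

jog_arm:
  deltas:
    - {"tx": 0,"ty": 0,"tz": -15,"rx": 0,"ry": 0,"rz": 0,"jaw": 0}
    - {"tx": 0,"ty": 0,"tz": -25,"rx": 0,"ry": 0,"rz": 0,"jaw": 0}
    - {"tx": 0,"ty": 0,"tz": -30,"rx": 0,"ry": 0,"rz": 0,"jaw": 0}
    - {"tx": 0,"ty": 0,"tz": -30,"rx": 0,"ry": 0,"rz": 0,"jaw": 0}
    - {"tx": 0,"ty": 0,"tz": 0,"rx": 0,"ry": 0,"rz": 0,"jaw": 0}
    - {"tx": 0,"ty": 0,"tz": 0,"rx": 0,"ry": 0,"rz": 0,"jaw": 0}

```text
time: 33.1
position: [0.5655, -0.1264, 0.2894]
orientation: [-0.0, 0.767, 0.642, -0.0]
contact_force: [-0.4, 0.5, -0.5]
width: 0.499
```

Run:
```python
from h import *
import cv2,pickle
P=camera_params("wrist")
g=lambda im:np.clip(255*(im/255.)**0.6,0,255).astype('uint8')
w=g(camera("wrist")[:,:,::-1])
cv2.imwrite("pics/w13.png",cv2.resize(w[40:290,180:430],None,fx=2.4,fy=2.4))
a=cv2.resize(g(camera("side")[:,:,::-1])[180:330,220:380],(400,375)); b=cv2.resize(g(camera("scene")[:,:,::-1])[140:290,135:295],(400,375))
cv2.imwrite("pics/s13.png",np.hstack([a,b]))
S=camera_params("scene");D=camera_params("side")
for L in(0,.008,.026): print(L,proj(S,[.5665,-.1245,.212+L]),proj(D,[.5665,-.1245,.212+L]),proj(P,[.5665,-.1245,.212+L]))
plan([])
```

```text
0 [216.3294 188.0898] [303.3774 219.1019] [286.0676 217.3574]
0.008 [215.9169 186.1792] [303.4867 215.9401] [286.095  220.5593]
0.026 [214.9712 181.7991] [303.7359 208.7273] [286.1634 228.5431]
at [ 0.565  -0.1263  0.2881] yaw -0.17700175832975562 tilt -0.9999971245824368 F [-0.5148  0.1436  0.6818] t 33.25 j [-0.3084  0.0573  1.4403 -0.      1.6463 -0.1314] w 0.49875718266320274
```

View pics/w13.png

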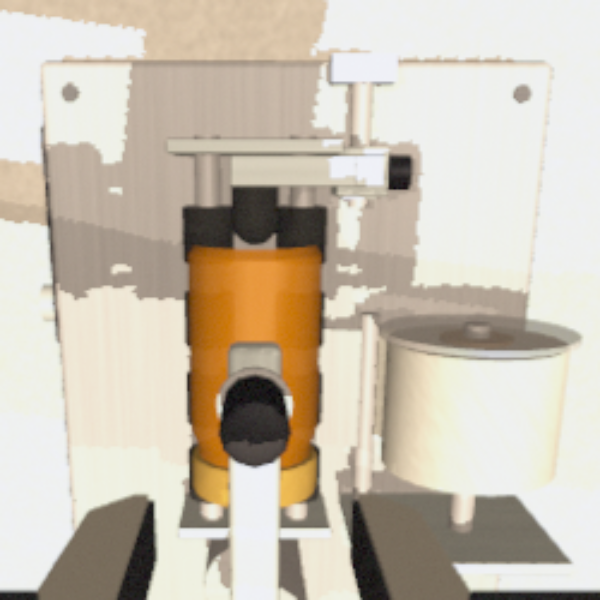

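View pics/s13.png

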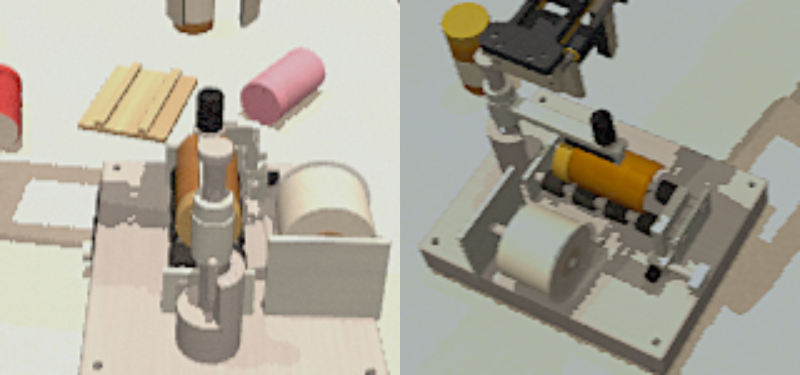

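Run:
```python
from h import *
import cv2
g=lambda im:np.clip(255*(im/255.)**0.6,0,255).astype('uint8')
b=g(camera("wrist")[:,:,::-1]); a=cv2.imread("pics/w11.png")
cv2.imwrite("pics/cmp.png",np.hstack([cv2.resize(i[85:165,240:330],None,fx=4.4,fy=4.4,interpolation=cv2.INTER_CUBIC) for i in(a,b)]))
```

```text
(no output)
```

View pics/cmp.png

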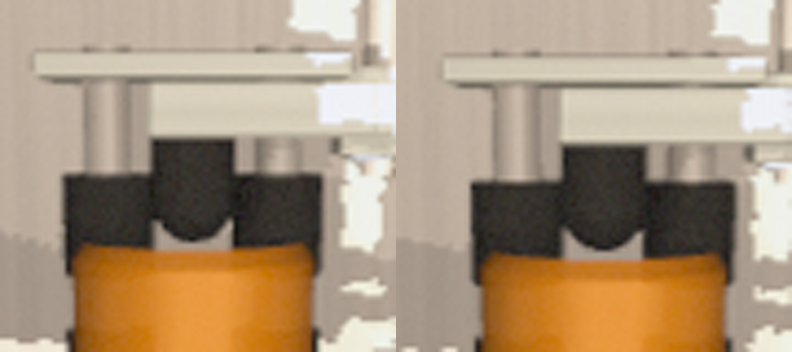

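Run:
```python
from h import *
import pickle
W3=pickle.load(open("pW3.pkl","rb"));W11=pickle.load(open("pW11.pkl","rb"));N=camera_params("wrist")
y=np.array([np.sin(.178),np.cos(.178)]);bed=np.array([.565,-.1347])
for n,P,tip,blk,rim in [("w3",W3,(291.8,40+303/4),(291.8,40+213/4),None),("w11",W11,(240+192/4.4,85+241/4.4),(240+192/4.4,85+136/4.4),(240+192/4.4,85+250/4.4)),("now",N,(240+(604-396)/4.4,85+248/4.4),(240+(604-396)/4.4,85+143/4.4),(240+(604-396)/4.4,85+261/4.4))]:
    f=lambda u,z:(onplane(P,u,z)[:2]-bed)@y
    print(n,"tip",f(tip,.1206),"block",f(blk,.133), "rim",rim and [f(rim,z) for z in(.1206,.145)],"cam",P["world_from_camera"][2][3])
```

```text
w3 tip 0.05985648712805204 block 0.08639728978651626 rim None cam 0.5484365516674446
w11 tip 0.06238136043646048 block 0.08640807784216943 rim [np.float64(0.06028157140960806), np.float64(0.06231025998090122)] cam 0.4606778084348376
now tip 0.062826713429266 block 0.08644391212540042 rim [np.float64(0.0598486527308041), np.float64(0.06203230079962492)] cam 0.45337179579291154
```

The buffer tip sits at y ≈ 0.0626 with the jar against it, and was at 0.0599 when free. That is about 2.7 mm of compression, so roughly 2.7 N, and it did not change when the bar came down. I'm handing in.

```bash
python3 -c "
from h import *
print(arm.read_state()['time'],arm.read_state()['contact_force']); print(arm.hand_in())"
```

```text
33.3 [-0.2533 -0.3761 -1.3516]
the job is handed in; nothing more can be done
None
```

I handed the job in at 33.3 s, with the amber jar lying in the rollers against the stop and the bar down on it. `hand_in` gave no verdict.

**What I did:**
1. I lifted the bar by its knob, turned it aside to about 1.47 rad and left it resting on the collar.
2. I carried the jar from the rest and held it just clear of the rollers. Then I slid it towards the stop until the buffer pushed back, which rose by about 1 N per mm to 4.8 N. I eased off to about 3 N and released it, lid towards the post.
3. I turned the bar back over the jar, lowered it slowly at about 16 mm/s or less until its roller met the jar, then let go and moved clear.

**Last checks:**
- **Stop:** the buffer tip was still about 2.7 mm compressed after the bar came down, so roughly 2.7 N. One disagreement: the jar's rim seemed 0.3–0.4 mm further from the stop than before. That is within what the pictures can resolve, and the buffer tip did not follow it.
- **Bar:** it lies over the jar, with a lift of about 8 mm judged from the pictures and from where it stopped. I could not measure the roller's force on the jar directly. The sprung load of about 9 N passed from the gripper to the jar as the roller touched down.
- **Arm:** it was about 100 mm above the knob at hand-in, with no contact force beyond noise.
- **Other objects:** I did not re-measure the finished jars and the tub at the end. The arm never reached for them, and the pictures showed nothing disturbed.

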